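# Tip two taper candles out of their fitted tray and stand them in their candlesticks

## Robot

A 7-joint arm with a two-finger parallel gripper is mounted at the origin on a cart in front of the work surface, level with it; the furniture and walls round the work are solid. World frame = base frame: x ahead of the robot, y to its left, z up, the work surface at z = 0. Lengths are in m, angles in degrees, forces in N, time in s.
With the tool pointing down it reaches from about 0.425 to 0.875 m from the base axis. Payload 4.7 kg.
Tool frame: the origin (TCP) lies at the very end of the fingers, on their centre line; the grasp point (between the pads) lies env.grip_point_offset behind it (env.grip_point_offset is the distance from the TCP to the grasp point, in m); z points along the fingers, y is the direction in which the jaws open and shut (so a half turn about z gives the same grasp; the last joint's range is limited). The gripper opens to 87 mm and grips with 3 to 60 N. Pads are 19 mm wide; open, the fingers measure 117 mm over their backs; the gripper's body (75 mm by 190 mm) begins 51 mm behind the grasp point.
Start: joints at [72.943, 18.392, -4.016, 83.108, 1.295, 78.541, -3.26], TCP at [0.199, -0.619, 0.223] pointing down, gripper open.
Joint ranges: [-163.93, 163.93], [-17.29, 119.83], [-79.2, 71.16], [3.27, 140.29], [-89.18, 269.18], [5.43, 117.66], [-154.24, 154.24]. Speed limits (degrees/s): [147.25, 147.25, 180, 180, 180, 180, 180].

## Interface

Orientations are given as [roll, pitch, yaw] about the fixed x, y, z axes, in that order (R = Rz(yaw) Ry(pitch) Rx(roll)).
In Python, from cell import env gives the robot as it stands.
- The arm moves only by the tool send_rows, never from a script. Its argument "plan" is a list of rows, each a list of 7 numbers: the finger opening in mm, from 0 to 87, then the shift along the tool's x, y, z in mm, then the turn, a rotation vector about the tool's x, y, z in rad. A call has 1 to 12 rows; each row shifts and turns the commanded pose from where the row before left it, along the tool's axes as they then stand; what a row does not reach is not made up. A row lasts 1/10 s, in which the tool goes at most 50 mm and 8.59 degrees, less where a joint would pass 70% of its speed; a pose out of reach is approached as far as the arm can. A call is refused whole if a number of a shift passes 50 or a number of a turn 0.15, either way. A call with a gripper value outside its range is refused whole. The fingers move at their own pace and stop on an object; "grip_force" is the grip in N (left out, the last holds). Time passes only in rows, so rows that do not move let the fingers close. It gives the time, the measured TCP pose, the force and the opening at its end, in the units of the state.
- env.get_obs(): the state, without advancing time (a new reading comes with each control period).
- env.read_camera(name): name is "scene" or "top" or "wrist"; returns the picture (480x640x3 uint8, red, green, blue); there is no depth.
- env.get_calibration(name): a dict with "fx", "fy", "cx", "cy" (pixels), "extrinsics" (4x4, takes a point from camera to world coordinates). Camera axes: x right, y down, z forward; pixel columns grow to the right and rows downward; lengths in m; the calibration is good to about 2 mm. A picture is of the moment at which its call begins: read the wrist's pose just before it. get_calibration takes no time and is no camera call; for the wrist camera it gives the pose at the moment of the call.
- env.sign_off(): hands the job in, once; it reports no verdict.
Trained networks look in the newest picture that a camera, given by its name, has taken for a name from the list of things; names that differ only in an ending like _2 or _b are one class to them, and where a whole thing is asked for, a point or a joint stands for the part that bears it (a point fixed in the world has none). Each returns a list of dicts, best first, with "confidence" (0 to 1); they miss things now and then, are a little off and sometimes report something else, mostly with a low value. They report only what shows in the picture. A call takes as long as a camera call. They do not tell look-alikes from the thing itself.
- env.regions_of(camera, query): "region" (480x640 bool, what is visible of it) and "rect" ([left, top, right, bottom] in pixels, round what is visible of it).
The state is a dict: "time_s": time; "qpos": joint angles; "joint_velocities": joint speeds; "effort": joint torques, N m; "tool_pos": TCP position; "tool_rot": TCP orientation; "force": force on the tool from outside, world axes, zero at the start; "wrist_torque": the same for the moment, N m; "grip_width": finger opening in m.
Only numpy, scipy, OpenCV 4.12 (cv2) and the standard library are available. Lean on these libraries where they do the work, as an engineer would, in place of code of your own. Each camera call takes 0.05 s, during which the arm holds its last target. There are 200 camera calls.

## Task

Dress the candle display: take the two taper candles out of the wooden presentation tray and stand each upright, thick foot down and fully home, in the empty brass candlestick whose cup it fits. They lie flush in fitted grooves with nothing to grip; pressing a candle's foot end down into its finger well tips the wick end up, where it can be taken. Leave the other wares and the candle that already stands where they are.

Things in the scene. Friction and masses are not known exactly. Their poses are not given: they have to be found in the camera images.
- tray: Fixed wooden tray, 238 x 106 mm, rim 78 mm high, deck 76 mm. Origin: centre of its underside; x along the candles from foot to wick ends, z up. Grooves clear the candles by 1 mm a side. From tray x = -111 mm (inside of end wall) to -24 mm (tipping edge) the foot halves lie over open wells, 8 mm free beside each: too little for fingers; closed fingers fit on top, their narrow way (up to 34 mm) across the candle.
- well_stout (a point): Where to press the stout candle: top of its lying foot, 22 mm from the foot end, deck height, fixed to the tray. Its finger well spans tray y = +1 to +45 mm, floor 6 mm above the table. Under 1 N tips the candle; pressed until the foot meets the floor it stands 26 to 29 degrees up and stays so when let go (it may slide 10 mm footward), its last 80 mm clear above the deck.
- well_slender (a point): Where to press the slender candle: top of its lying foot, 22 mm from the foot end, deck height, fixed to the tray. Its finger well spans tray y = -45 to -7 mm, floor 17 mm above the table. Under 1 N tips the candle; pressed until the foot meets the floor it stands 26 to 29 degrees up and stays so when let go (it may slide 10 mm footward), its last 80 mm clear above the deck.
- stout_candle: Stout ivory taper candle, about 85 g, 200 mm long without wick: foot 28 mm thick for 30 mm, then tapering evenly to 16 mm. Origin: centre of the foot's end face, on the axis; x runs along the axis to the wick end. Starts within 2 degrees of level in the tray, axis at tray y = +23 mm, top of the foot flush with the deck. Balance point 81 mm from the foot; the groove floor ends 78 mm from the foot in a tipping edge (seesaw).
- slender_candle: Slender ivory taper candle, about 45 g, 180 mm long without wick: foot 21 mm thick for 30 mm, then tapering evenly to 13 mm. Origin: centre of the foot's end face, on the axis; x runs along the axis to the wick end. Starts within 2 degrees of level in the tray, axis at tray y = -26 mm, top of the foot flush with the deck. Balance point 75 mm from the foot; the groove floor ends 73 mm from the foot in a tipping edge (seesaw).
- stout_wick (a point): Centre of the stout candle's wick end, on its axis.
- slender_wick (a point): Centre of the slender candle's wick end, on its axis.
- stout_stick: Fixed low brass candlestick with the wider cup, empty, for the stout candle: base 76 mm across, rim 82 mm above the table. Origin: centre of the underside, z up. Its cup is 3 mm wider than the candle's foot, 26 mm deep and straight, with a flared rim (6 mm wider all round, 6 mm high) above. The two empty sticks may change places.
- slender_stick: The same with the narrower cup, empty, for the slender candle (about 24 mm wide inside).
- stout_stick_in (a point): Centre of the stout stick's cup floor, 50 mm above the table: where the foot's centre comes to rest.
- slender_stick_in (a point): Centre of the slender stick's cup floor, 50 mm above the table.
- full_stick: Bystander: fixed candlestick of the same shape that already holds a short candle.
- stub: Bystander: the short candle standing loose in that stick, 25 mm thick, its top 160 mm above the table. Origin: centre of its foot, z up.
- tester: Bystander: loose open tester candle in glass, 67 mm wide, 74 mm tall, between tray and candlesticks.
- jar_a: Bystander: loose lidded candle jar, 69 mm wide, 82 mm tall, behind the tray.
- jar_b: Bystander: a like jar at the right.
- jar_c: Bystander: a like jar among the candlesticks.
- plinth_box: Fixed walnut plinth behind the work, 295 x 296 mm, 195 mm tall, standing cornerwise: one corner points at the robot. Origin: centre of its underside, z up. A fixed upright sign board 226 mm wide stands on it over the origin, square to the robot, up to 535 mm above the table: keep hand and arm clear. Low fixed clutter (a tin, a card tray, 22 mm high) lies near the robot.
Mind the look-alikes: they are no part of the job. Leave any pink look-alike of the slender_stick alone.

How it is judged:
By the outcome, as a careful person would: the job done as asked, in the order asked, and still so for the second after the job is handed in, with the robot touching nothing.
It also fails if it takes over 72 s, if anything falls off the work surface, if the arm or the gripper's body presses on something with over 40 N, if the wrist force passes 120 N, or if a joint passes its speed limit or range.

## Working session

There is one attempt and no reset: what is moved stays moved. The work goes in short steps, Python scripts to look and compute and a tool call to move; the robot and the scene stay as the last step left them, time stands still between calls to the robot, and variables do not carry over. Pictures are saved under pics/ and viewed, about 8 in all and at most 12, crops included, and the job is handed in when it is done.

Besides the shell and the picture viewer there is one more tool, called after "Request:" as a command line: name --pt "numbers of a row" for each row, then --argument value for the rest. send_rows: Moves the arm, as the interface text tells. Its arguments: {"type":"object","properties":{"plan":{"type":"array"},"grip_force":{"type":"number"}},"required":["plan"]}

```bash
ls; mkdir -p pics; python3 - <<'E'
from cell import env
import cv2,numpy as np
print(env.get_obs(), env.grip_point_offset)
for c in ["scene","top"]:
    im=env.read_camera(c); cv2.imwrite(f"pics/{c}0.png",im[:,:,::-1])
    k=env.get_calibration(c); print(c,k["fx"],k["cx"],k["cy"],np.round(k["extrinsics"],3).tolist())
    for q in ["tray","stout_candle","slender_candle","stout_stick","slender_stick","full_stick","tester","plinth_box"]:
        print(q,[(round(d["confidence"],2),[int(v) for v in d["rect"]]) for d in env.regions_of(c,q)][:5])
E
```

```text
pics
{'time_s': 0.0, 'qpos': array([72.94297832, 18.44130226, -4.01531859, 83.17377434,  1.29398098,
       78.54098421, -3.2610014 ]), 'joint_velocities': array([ 0.05360131,  0.03076522,  0.01525055, -0.05239254, -0.08940709,
       -0.06350999,  0.04461718]), 'effort': array([-3.68076428e-05, -4.91286743e+01, -4.03736159e-01, -3.12525916e+01,
       -6.39309688e-02,  4.39349189e-02,  1.87468809e-04]), 'tool_pos': array([ 0.19919005, -0.61815146,  0.22144594]), 'tool_rot': array([-1.79889124e+02,  4.75637370e-03,  1.78653442e+01]), 'force': array([0.02375464, 1.16279478, 0.35583006]), 'wrist_torque': array([-0.02771387,  0.07614933, -0.01527173]), 'grip_width': 0.08722409778649788} 0.0187
scene 568.2544988936738 318.53037392026016 242.00651956446634 [[-0.648, -0.299, 0.7, -0.512], [-0.762, 0.26, -0.594, 0.878], [-0.005, -0.918, -0.397, 0.676], [0.0, 0.0, 0.0, 1.0]]
tray [(0.81, [185, 268, 299, 337])]
stout_candle [(0.51, [258, 276, 290, 290])]
slender_candle [(0.59, [255, 274, 279, 279])]
stout_stick [(0.97, [344, 242, 377, 285])]
slender_stick [(0.84, [392, 215, 417, 246]), (0.75, [319, 276, 352, 320])]
full_stick [(0.83, [341, 209, 357, 239]), (0.45, [254, 279, 293, 288]), (0.36, [190, 266, 301, 331])]
tester [(0.57, [313, 253, 336, 293]), (0.2, [347, 246, 375, 280])]
plinth_box []
top 557.0842735630914 315.79975083775537 234.13726827241612 [[0.008, -0.997, 0.072, 0.431], [-1.0, -0.008, 0.003, -0.002], [-0.003, -0.072, -0.997, 1.316], [0.0, 0.0, 0.0, 1.0]]
tray []
stout_candle [(0.63, [156, 246, 243, 278]), (0.3, [461, 194, 499, 222]), (0.26, [412, 161, 439, 194])]
slender_candle [(0.75, [167, 232, 246, 256])]
stout_stick [(0.93, [337, 256, 368, 288])]
slender_stick [(0.81, [439, 225, 470, 260]), (0.71, [256, 303, 285, 332])]
full_stick [(0.7, [412, 164, 440, 193])]
tester [(0.65, [291, 241, 319, 279])]
plinth_box []
```

View pics/scene0.png

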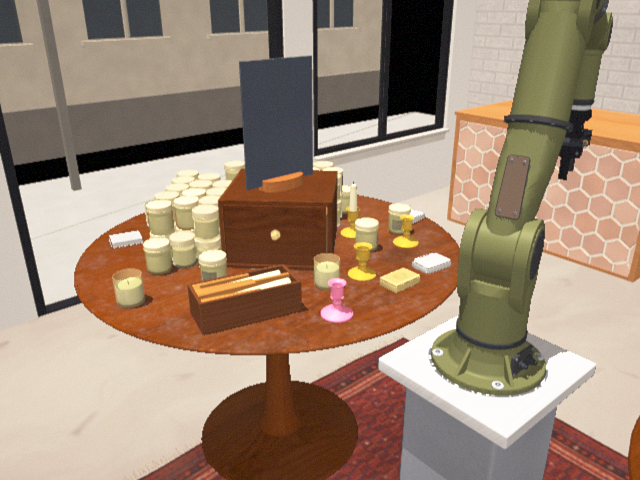

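View pics/top0.png

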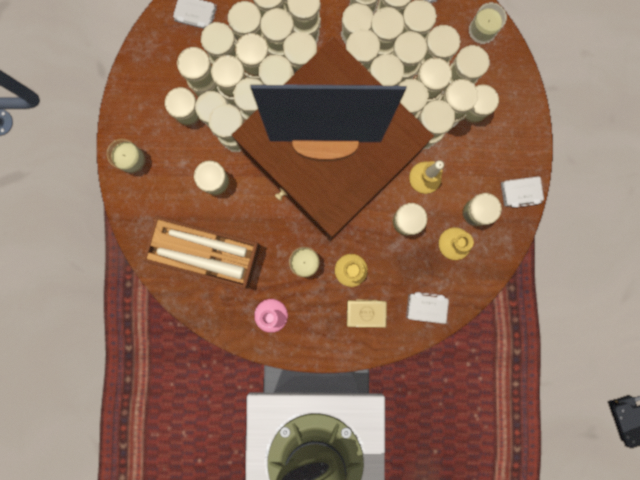

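The top view shows the tray at (203,254) with the candle feet to the right: stout lower, slender upper. Three things could be taken for the sticks: brass at (352,270), brass at (456,243) and pink at (271,316). The brass stick at (427,177) is full. I'll locate them and check in a crop.

```bash
cat > h.py <<'E'
from cell import env
import numpy as np, cv2
from scipy.spatial.transform import Rotation as R
def ray(cam,u,v,k=None):
    k=k or env.get_calibration(cam); E=np.array(k["extrinsics"])
    d=E[:3,:3]@np.array([(u-k["cx"])/k["fx"],(v-k["cy"])/k["fy"],1]); return E[:3,3],d
def at_z(cam,u,v,z,k=None):
    o,d=ray(cam,u,v,k); return o+d*(z-o[2])/d[2]
def proj(cam,p,k=None):
    k=k or env.get_calibration(cam); E=np.array(k["extrinsics"])
    q=E[:3,:3].T@(np.array(p)-E[:3,3]); return np.array([k["fx"]*q[0]/q[2]+k["cx"],k["fy"]*q[1]/q[2]+k["cy"]])
def pose():
    o=env.get_obs(); return o["tool_pos"],R.from_euler("xyz",o["tool_rot"],degrees=True)
def delta(p,Rt):
    """tool-frame shift mm to reach p from now (current axes), and rotvec"""
    q,Rc=pose(); return np.round(Rc.inv().apply(np.array(p)-q)*1000,1), np.round((Rc.inv()*Rt).as_rotvec(),3)
E
python3 - <<'E'
from h import *
im=cv2.imread("pics/top0.png")
a=cv2.resize(im[205:305,135:275],None,fx=5,fy=5,interpolation=cv2.INTER_CUBIC)
b=cv2.resize(im[205:340,245:485],None,fx=3,fy=3,interpolation=cv2.INTER_CUBIC)
cv2.imwrite("pics/c1.png",a)
for n,(u,v) in dict(stA=(352,270),stB=(460,242),pink=(271,316)).items(): print(n,at_z("top",u,v,.082).round(3))
for n,(u,v) in dict(tester=(305,262),jara=(211,178),corner=(333,237)).items(): print(n,at_z("top",u,v,.195 if n=="corner" else .08).round(3))
for n in ["tray","stout_candle","slender_candle"]:
    for d in env.regions_of("top",n)[:1]:
        c=max(cv2.findContours(d["region"].astype(np.uint8),0,2)[0],key=cv2.contourArea); print(n,d["confidence"],cv2.minAreaRect(c))
E
```

```text
stA [ 0.441 -0.079  0.082]
stB [ 0.505 -0.318  0.082]
pink [0.339 0.099 0.082]
tester [0.458 0.026 0.08 ]
jara [0.645 0.238 0.08 ]
corner [ 0.506 -0.033  0.195]
stout_candle 0.63 ((199.47056579589844, 262.61767578125), (88.52549743652344, 12.12678050994873), 14.03624439239502)
slender_candle 0.75 ((206.40687561035156, 242.33523559570312), (79.54376220703125, 9.849294662475586), 15.52410888671875)
```

View pics/c1.png

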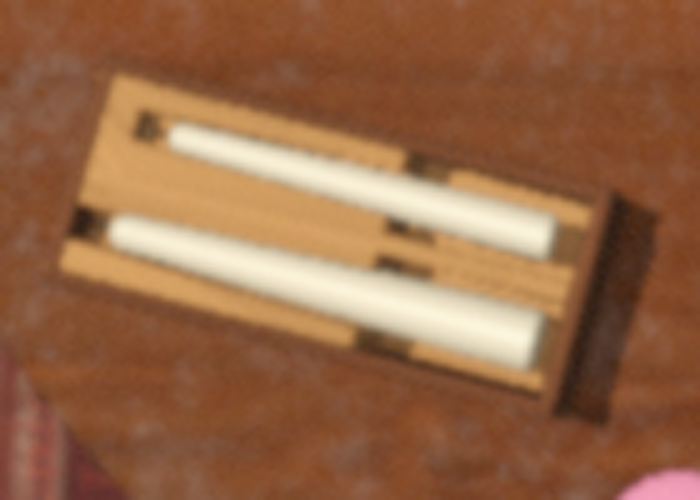

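```bash
python3 - <<'E'
from h import *
f=lambda x,y,z:at_z("top",135+(x+.5)/5-.5,205+(y+.5)/5-.5,z)
c=[f(*p,.078) for p in [(115,75),(60,270),(548,412),(612,195)]]
print(np.round(c,4).tolist())
c=np.array(c); ctr=c.mean(0); print("ctr",ctr.round(4),"len",np.linalg.norm(c[0]-c[3]),np.linalg.norm(c[1]-c[2]),np.linalg.norm(c[0]-c[1]),np.linalg.norm(c[2]-c[3]))
for n,a,b,z in [("st",(532,340),(108,230),.062),("sl",(550,237),(170,137),.0655)]:
    A=f(*a,z);B=f(*b,z); u=(B-A); L=np.linalg.norm(u); u/=L
    print(n,A.round(4),B.round(4),"len",L.round(4),"ang",np.degrees(np.arctan2(u[1],u[0])).round(2),"press",(A+.022*u).round(4))
ux=(c[0]-c[3]+c[1]-c[2]); ux/=np.linalg.norm(ux); uy=np.cross([0,0,1],ux); print("tray ang",np.degrees(np.arctan2(ux[1],ux[0])))
print("well st", (ctr-.080*ux+.023*uy).round(4),"sl",(ctr-.075*ux-.026*uy).round(4))
E
```

```text
[[0.5502, 0.356, 0.078], [0.4629, 0.378, 0.078], [0.4018, 0.1598, 0.078], [0.4982, 0.1329, 0.078]]
ctr [0.4783 0.2567 0.078 ] len 0.22902696131891676 0.22660357308183465 0.09002133685040252 0.10012748104743169
st [0.4335 0.1696 0.062 ] [0.4815 0.3618 0.062 ] len 0.198 ang 75.98 press [0.4389 0.191  0.062 ]
sl [0.4798 0.1619 0.0655] [0.5235 0.334  0.0655] len 0.1776 ang 75.74 press [0.4852 0.1832 0.0655]
tray ang 75.62147903838553
well st [0.4361 0.1849 0.078 ] sl [0.4848 0.1775 0.078 ]
```

```bash
cat >> h.py <<'E'
def T(yaw,tilt=0,about="y"):
    """tool down with tool x at yaw; then tilted about own axis by tilt deg"""
    return R.from_euler("xyz",[180,0,yaw],degrees=True)*R.from_euler(about,tilt,degrees=True)
def plan(wps,g,smax=45,amax=8,start=None):
    from scipy.spatial.transform import Slerp
    q,Rc=start or pose(); out=[]
    for p,Rt in wps:
        p=np.array(p); n=int(max(1,np.ceil(np.linalg.norm(p-q)*1000/smax),np.ceil((Rc.inv()*Rt).magnitude()*57.2958/amax)))
        q0=q; s=Slerp([0,1],R.concatenate([Rc,Rt]))
        for i in range(1,n+1):
            Rn=s(i/n); pn=q0+(p-q0)*i/n
            d=np.round(Rc.inv().apply(pn-q)*1000); w=np.round((Rc.inv()*Rn).as_rotvec(),3)
            out.append([g,*d.astype(int).tolist(),*w.tolist()]); q=q+Rc.apply(d/1000); Rc=Rc*R.from_rotvec(w)
    print(len(out)); 
    for i in range(0,len(out),12): print(str(out[i:i+12]).replace(" ",""))
def st():
    o=env.get_obs(); print(round(o["time_s"],2),o["tool_pos"].round(4),o["tool_rot"].round(1),"F",o["force"].round(1),"w",round(o["grip_width"]*1000,1),"q",o["qpos"].round(0))
E
python3 - <<'E'
from h import *
plan([([.28,-.45,.30],T(40)),([.36,-.30,.32],T(60)),([.40,-.08,.32],T(110)),([.42,.16,.30],T(165.8))],87)
E
```

```text
23
[[87,26,-27,-15,0.0,0.0,-0.077],[87,27,-25,-16,0.0,0.0,-0.078],[87,30,-23,-15,0.0,0.0,-0.077],[87,31,-21,-16,0.0,0.0,-0.077],[87,33,-18,-15,0.0,0.0,-0.077],[87,39,-16,-5,0.0,0.0,-0.087],[87,41,-12,-5,0.0,0.0,-0.088],[87,42,-9,-5,0.0,0.0,-0.087],[87,42,-5,-5,0.0,0.0,-0.087],[87,30,-11,0,-0.0,0.0,-0.125],[87,31,-7,0,-0.0,0.0,-0.124],[87,32,-3,0,-0.0,0.0,-0.125]]
[[87,32,1,0,-0.0,0.0,-0.125],[87,31,5,0,-0.0,0.0,-0.125],[87,31,9,0,-0.0,0.0,-0.124],[87,29,12,0,-0.0,0.0,-0.125],[87,31,14,3,-0.0,0.0,-0.139],[87,29,19,3,-0.0,0.0,-0.139],[87,26,23,2,-0.0,0.0,-0.139],[87,23,26,3,-0.0,0.0,-0.14],[87,19,28,3,-0.0,0.0,-0.139],[87,15,32,3,-0.0,0.0,-0.139],[87,10,32,3,-0.0,0.0,-0.139]]
```

Request:
send_rows --pt "87 26 -27 -15 0 0 -0.077" --pt "87 27 -25 -16 0 0 -0.078" --pt "87 30 -23 -15 0 0 -0.077" --pt "87 31 -21 -16 0 0 -0.077" --pt "87 33 -18 -15 0 0 -0.077" --pt "87 39 -16 -5 0 0 -0.087" --pt "87 41 -12 -5 0 0 -0.088" --pt "87 42 -9 -5 0 0 -0.087" --pt "87 42 -5 -5 0 0 -0.087" --pt "87 30 -11 0 0 0 -0.125" --pt "87 31 -7 0 0 0 -0.124" --pt "87 32 -3 0 0 0 -0.125"

```text
time_s: 2.25
tool_pos: [0.3771, -0.2039, 0.3198]
tool_rot: [180.0, 0.0, 81.7]
force: [0.4, -1.0, -0.6]
grip_width: 0.0873
```

```bash
python3 - <<'E'
from h import *
st()
im=env.read_camera("wrist"); k=env.get_calibration("wrist"); np.save("k1.npy",k,allow_pickle=True); cv2.imwrite("pics/w1.png",im[:,:,::-1])
for q in ["stout_stick","slender_stick"]:
    for d in env.regions_of("wrist",q): print(q,round(d["confidence"],2),np.int32(d["rect"]))
E
```

```text
2.25 [ 0.3771 -0.2039  0.3198] [180.    0.   81.7] F [ 0.4 -1.  -0.6] w 87.3 q [ 53. -10. -24. 102.  -4.  88.  21.]
stout_stick 0.56 [329  51 389 121]
slender_stick 0.71 [399 234 458 295]
slender_stick 0.48 [330  54 389 123]
```

View pics/w1.png

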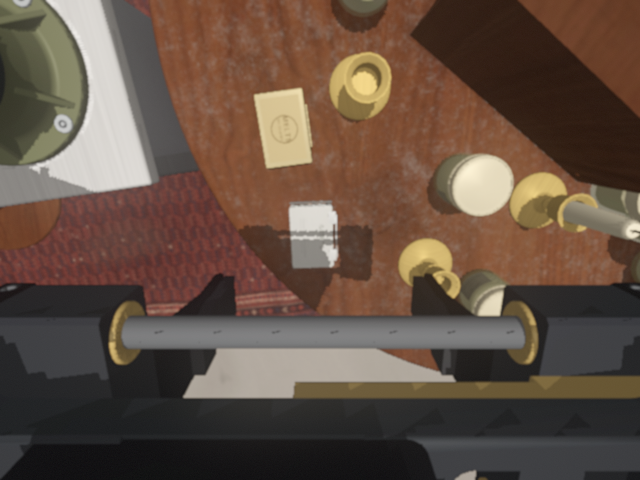

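The wrist view shows the brass stick at (362,85) with the wide cup, so that is the stout one. The brass stick at (430,270) has the narrower cup, so that is the slender one. Next, on to the tray.

Request:
send_rows --pt "40 32 1 0 0 0 -0.125" --pt "0 31 5 0 0 0 -0.125" --pt "0 31 9 0 0 0 -0.124" --pt "0 29 12 0 0 0 -0.125" --pt "0 31 14 3 0 0 -0.139" --pt "0 29 19 3 0 0 -0.139" --pt "0 26 23 2 0 0 -0.139" --pt "0 23 26 3 0 0 -0.14" --pt "0 19 28 3 0 0 -0.139" --pt "0 15 32 3 0 0 -0.139" --pt "0 10 32 3 0 0 -0.139"

```text
time_s: 3.5
tool_pos: [0.4203, 0.16, 0.2996]
tool_rot: [-180.0, 0.1, 166.0]
force: [-1.0, -0.2, 0.2]
grip_width: 0.0071
```

```bash
python3 - <<'E'
from h import *
st()
im=env.read_camera("wrist"); k=env.get_calibration("wrist"); cv2.imwrite("pics/w2.png",im[:,:,::-1])
for n,p in dict(stpress=[.439,.19,.076],slpress=[.485,.183,.076],stw=[.4815,.3618,.062],slw=[.5235,.334,.0655],pink=[.339,.099,.082]).items(): print(n,proj("wrist",p,k).round(0))
plan([([.439,.19,.15],T(165.8)),([.439,.19,.095],T(165.8))],0)
E
```

```text
3.5 [0.4203 0.16   0.2996] [-1.80e+02  1.00e-01  1.66e+02] F [-1.  -0.2  0.2] w 7.1 q [ 27.  -9. -45. 101.  -6.  85.  59.]
stpress [348. 220.]
slpress [350. 260.]
stw [502. 219.]
slw [483. 259.]
pink [241. 148.]
6
[[0,-3,7,37,0.001,-0.0,0.004],[0,-4,7,38,0.001,-0.0,0.004],[0,-3,6,37,0.001,-0.0,0.004],[0,-3,7,37,0.001,-0.0,0.004],[0,0,0,28,-0.0,-0.0,-0.0],[0,0,0,27,-0.0,-0.0,-0.0]]
```

View pics/w2.png

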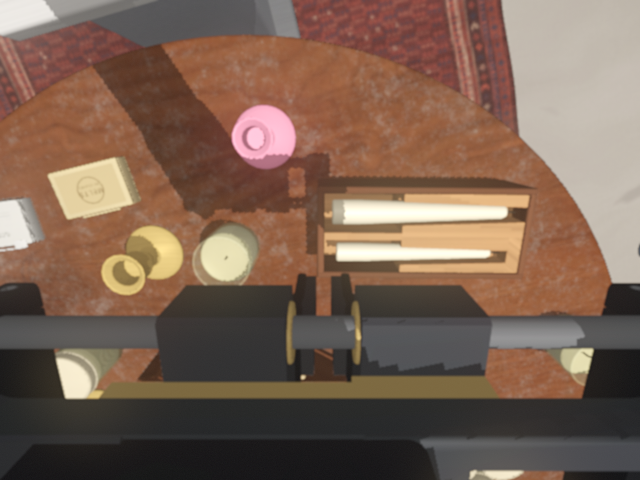

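The wrist view shows the stout foot end at (333,212) and the slender foot end at (337,253). That is about 7 px from the top-camera projection, so I'll check which one is right.

```bash
python3 - <<'E'
from h import *
k1=np.load("k1.npy",allow_pickle=True).item()
for u,v,n in [(366,80,"stout rim"),(441,283,"slender rim")]: print("w1",n,at_z("wrist",u,v,.082,k1).round(4))
im=env.read_camera("wrist"); k=env.get_calibration("wrist"); print(np.round(k["extrinsics"],3).tolist()); st()
def cen(c,q):
    d=env.regions_of(c,q)
    for e in d[:1]:
        ct=max(cv2.findContours(e["region"].astype(np.uint8),0,2)[0],key=cv2.contourArea); return cv2.minAreaRect(ct)
for q,z in [("stout_candle",.066),("slender_candle",.068)]:
    r=cen("wrist",q); print(q,r, at_z("wrist",*r[0],z,k).round(4) if r else "")
    s=cen("top",q); print(" top", at_z("top",*s[0],z).round(4) if s else "")
env.read_camera("top");env.read_camera("scene")
for n,p in dict(stfoot=[.4335,.1696,.062],slfoot=[.4798,.1619,.0655],stw=[.4815,.3618,.062],slw=[.5235,.334,.0655]).items(): print(n,"scene",proj("scene",p).round(1))
im=env.read_camera("scene"); cv2.imwrite("pics/s1.png",cv2.resize(im[255:345,175:310,::-1],None,fx=5,fy=5,interpolation=cv2.INTER_CUBIC))
E
```

```text
w1 stout rim [ 0.4386 -0.0753  0.082 ]
w1 slender rim [ 0.5058 -0.3119  0.082 ]
[[0.237, 0.934, 0.268, 0.345], [0.972, -0.228, -0.063, 0.181], [0.002, 0.276, -0.961, 0.46], [0.0, 0.0, 0.0, 1.0]]
3.6 [0.4194 0.1637 0.2995] [179.9  -0.  166.3] F [-0.   0.3 -0.1] w 2.2 q [ 27.  -9. -45. 101.  -6.  85.  59.]
stout_candle ((416.0, 214.5), (25.0, 182.0), 90.0) [0.4537 0.263  0.066 ]
 top [0.4551 0.2627 0.066 ]
slender_candle ((408.35089111328125, 255.91970825195312), (155.2317657470703, 17.87058448791504), 1.7357046604156494) [0.4995 0.2458 0.068 ]
 top [0.5007 0.2477 0.068 ]
stfoot scene [288.1 283.1]
slfoot scene [278.9 274. ]
stw scene [205.2 302. ]
slw scene [206.4 289.8]
```

View pics/s1.png

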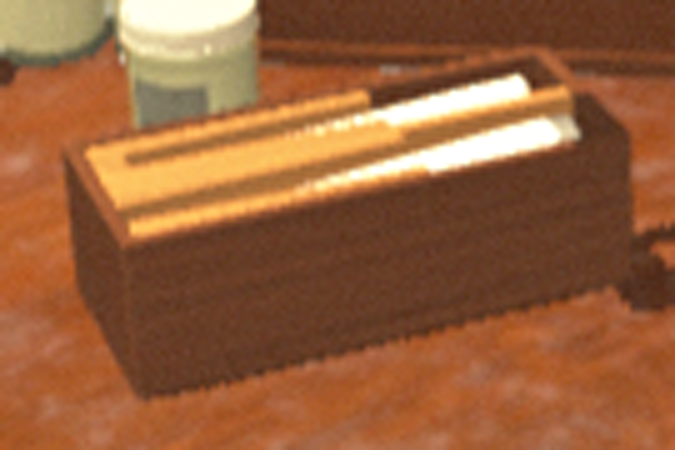

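After settling, the two cameras agree within 2 mm; the arm had still been moving. Now I'll press the stout foot.

```bash
python3 - <<'E'
from h import *
plan([([.438,.190,.15],T(165.8)),([.438,.190,.085],T(165.8)),([.438,.190,.060],T(165.8)),([.438,.190,.056],T(165.8))],0)
E
```

```text
8
[[0,-2,9,37,-0.0,0.0,-0.001],[0,-3,9,38,-0.0,0.0,-0.001],[0,-2,8,37,-0.0,0.0,-0.0],[0,-2,9,38,-0.0,0.0,-0.001],[0,0,0,32,-0.0,0.0,-0.0],[0,0,0,33,-0.0,0.0,-0.0],[0,0,0,25,-0.0,0.0,-0.0],[0,0,0,4,-0.0,0.0,-0.0]]
```

Request:
send_rows --pt "0 -2 9 37 0 0 -0.001" --pt "0 -3 9 38 0 0 -0.001" --pt "0 -2 8 37 0 0 0" --pt "0 -2 9 38 0 0 -0.001" --pt "0 0 0 32 0 0 0" --pt "0 0 0 28 0 0 0" --pt "0 0 0 8 0 0 0" --pt "0 0 0 8 0 0 0" --pt "0 0 0 8 0 0 0" --pt "0 0 0 4 0 0 0"

```text
time_s: 4.95
tool_pos: [0.4377, 0.1912, 0.0619]
tool_rot: [180.0, 0.1, 165.9]
force: [0.0, -0.3, 0.9]
grip_width: 0.0009
```

```bash
python3 -c "
from h import *
st()"
```

```text
4.95 [0.4377 0.1912 0.0619] [1.800e+02 1.000e-01 1.659e+02] F [ 0.  -0.3  0.9] w 0.9 q [ 21.  11. -51. 116.  10.  57.  41.]
```

Request:
send_rows --pt "0 0 0 4 0 0 0" --pt "0 0 0 4 0 0 0" --pt "0 0 0 3 0 0 0" --pt "0 0 0 2 0 0 0" --pt "0 0 0 0 0 0 0"

```text
time_s: 5.45
tool_pos: [0.4379, 0.1914, 0.0493]
tool_rot: [-180.0, 0.1, 166.0]
force: [-0.9, -2.2, 6.4]
grip_width: 0.0
```

Request:
send_rows --pt "0 0 0 -15 0 0 0" --pt "0 0 0 -40 0 0 0" --pt "0 0 0 -50 0 0 0" --pt "0 0 0 -40 0 0 0" --pt "0 0 -30 -10 0 0 0" --pt "30 0 -30 0 0 0 0.0" --pt "30 0 0 0 0 0 0"

```text
time_s: 6.15
tool_pos: [0.4224, 0.1295, 0.2047]
tool_rot: [-179.8, 0.1, 165.7]
force: [-0.3, -1.2, -0.9]
grip_width: 0.0098
```

```bash
python3 - <<'E'
from h import *
st()
ims={}
for c in ["scene","top","wrist"]:
    ims[c]=env.read_camera(c)
    for q in ["stout_candle"]:
        for d in env.regions_of(c,q)[:2]:
            ct=max(cv2.findContours(d["region"].astype(np.uint8),0,2)[0],key=cv2.contourArea); print(c,q,round(d["confidence"],2),np.int32(d["rect"]),[np.round(x,1) for x in cv2.minAreaRect(ct)])
a=cv2.resize(ims["scene"][225:345,165:315],(750,600),interpolation=cv2.INTER_CUBIC)[:, :750]
b=ims["wrist"]; t=cv2.resize(ims["top"][205:305,135:275],(700,500),interpolation=cv2.INTER_CUBIC)
m=np.zeros((600,800,3),np.uint8); m[:320,:400]=cv2.resize(a,(400,320)); m[:320,400:]=cv2.resize(t,(400,320)); m[320:,:]=cv2.resize(b[130:298],(800,280))
cv2.imwrite("pics/m1.png",m[:,:,::-1])
E
```

```text
6.15 [0.4224 0.1295 0.2047] [-1.798e+02  1.000e-01  1.657e+02] F [-0.3 -1.2 -0.9] w 9.8 q [ 30.  -7. -47. 111.  -5.  74.  61.]
scene stout_candle 0.89 [213 275 253 294] [array([234. , 284.7]), array([43.6,  9.5]), np.float64(15.5)]
top stout_candle 0.73 [194 161 230 196] [array([211.5, 178. ]), array([36.1, 30.4]), np.float64(45.0)]
wrist stout_candle 0.83 [355 200 633 249] [array([494.2, 226.9]), array([279. ,  29.5]), np.float64(4.2)]
```

View pics/m1.png

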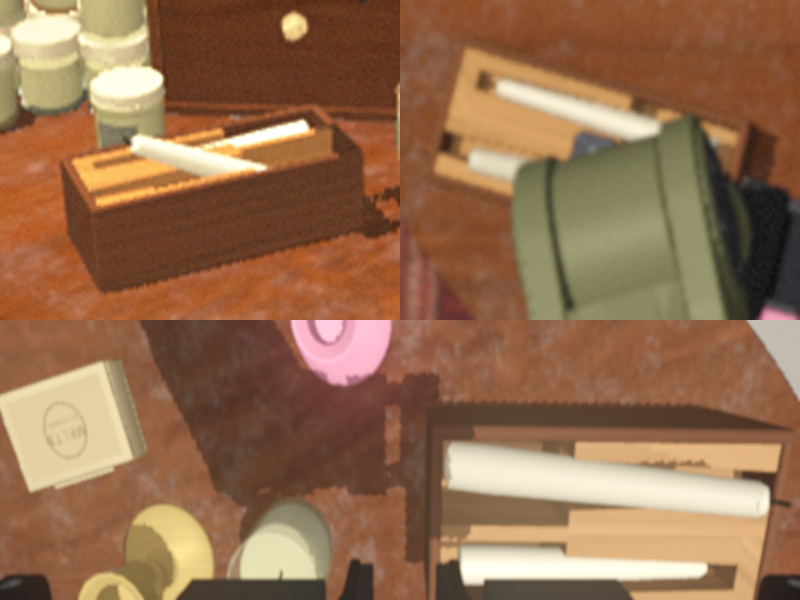

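The composite shows the stout candle tipped, wick end up: scene at about (217,280), wrist at about (614,240). The slender candle is still flat. I'll triangulate the wick end.

```bash
cat >> h.py <<'E'
def tri(obs):
    A=np.zeros((3,3));b=np.zeros(3);rs=[]
    for c,u,v in obs:
        o,d=ray(c,u,v); d=d/np.linalg.norm(d); M=np.eye(3)-np.outer(d,d); A+=M;b+=M@o; rs.append((M,o))
    x=np.linalg.solve(A,b); return x,[np.linalg.norm(M@(x-o)) for M,o in rs]
E
python3 - <<'E'
from h import *
x,e=tri([("scene",216.7,279.7),("wrist",613.6,239.8)]); print("wick",x.round(4),np.round(e,4))
t=np.radians(75.8); u=np.array([np.cos(t),np.sin(t),0])
# model: pivot edge at foot+78mm on underside
F0=np.array([.4325,.1696,.062])
for th in (26,27.5,29):
  for sl in (0,.01):
    c,s=np.cos(np.radians(th)),np.sin(np.radians(th))
    E=F0+.078*u-[0,0,.0135]; E[2]=.048+.0015
    r=.0125 # radius at 78mm
    ax=E+r*np.array([-s*u[0],-s*u[1],c]); d=c*u+[0,0,s]
    print(th,sl,"wick",(ax+d*(.200-.078-sl)).round(4),"foot",(ax-d*(.078+sl)).round(4), "g165",(ax+d*(.165-.078-sl)).round(4))
E
```

```text
wick [0.4679 0.3378 0.1153] [0.0017 0.0017]
26 0 wick [0.4772 0.3462 0.1142] foot [0.4331 0.1719 0.0265] g165 [0.4695 0.3157 0.0989]
26 0.01 wick [0.475  0.3375 0.1098] foot [0.4309 0.1632 0.0222] g165 [0.4673 0.307  0.0945]
27.5 0 wick [0.4768 0.3445 0.1169] foot [0.4332 0.1725 0.0246] g165 [0.4691 0.3144 0.1008]
27.5 0.01 wick [0.4746 0.3359 0.1123] foot [0.4311 0.1639 0.02  ] g165 [0.467  0.3058 0.0961]
29 0 wick [0.4763 0.3428 0.1196] foot [0.4334 0.1732 0.0226] g165 [0.4688 0.3131 0.1026]
29 0.01 wick [0.4742 0.3343 0.1147] foot [0.4313 0.1647 0.0178] g165 [0.4667 0.3046 0.0978]
```

```bash
python3 - <<'E'
from h import *
st()
Rg=T(75.8,-45); zt=Rg.as_matrix()[:,2]; print(zt, Rg.as_matrix()[:,1])
G=np.array([.469,.312,.100]); print("pre",G-.08*zt)
plan([([.44,.22,.25],T(115,-10)),(G-.08*zt,Rg)],50)
E
```

```text
6.45 [0.4223 0.1344 0.2035] [180.   -0.  166.1] F [ 0.7 -0.2 -0.1] w 27.4 q [ 30.  -7. -47. 111.  -5.  74.  61.]
[-0.17345852 -0.68550138 -0.70710678] [ 9.69445350e-01 -2.45307386e-01  1.11022302e-16]
pre [0.48287668 0.36684011 0.15656854]
14
[[50,0,12,-7,0.011,-0.023,0.127],[50,2,13,-6,0.011,-0.024,0.127],[50,4,11,-7,0.011,-0.023,0.127],[50,4,12,-8,0.012,-0.024,0.127],[50,6,10,-7,0.011,-0.023,0.127],[50,7,10,-8,0.011,-0.023,0.127],[50,8,8,-8,0.011,-0.023,0.127],[50,18,14,10,0.046,-0.084,0.088],[50,21,14,8,0.046,-0.084,0.088],[50,22,11,6,0.046,-0.084,0.088],[50,24,10,3,0.045,-0.083,0.088],[50,24,8,1,0.046,-0.084,0.088]]
[[50,25,6,-1,0.046,-0.084,0.088],[50,25,3,-4,0.046,-0.084,0.089]]
```

Request:
send_rows --pt "50 0 12 -7 0.011 -0.023 0.127" --pt "50 2 13 -6 0.011 -0.024 0.127" --pt "50 4 11 -7 0.011 -0.023 0.127" --pt "50 4 12 -8 0.012 -0.024 0.127" --pt "50 6 10 -7 0.011 -0.023 0.127" --pt "50 7 10 -8 0.011 -0.023 0.127" --pt "50 8 8 -8 0.011 -0.023 0.127" --pt "50 18 14 10 0.046 -0.084 0.088" --pt "50 21 14 8 0.046 -0.084 0.088" --pt "50 22 11 6 0.046 -0.084 0.088" --pt "50 24 10 3 0.045 -0.083 0.088" --pt "50 24 8 1 0.046 -0.084 0.088"

```text
time_s: 7.65
tool_pos: [0.4619, 0.3176, 0.1913]
tool_rot: [-176.0, 32.9, 91.5]
force: [2.1, -0.6, 1.4]
grip_width: 0.0498
```

Request:
send_rows --pt "50 25 6 -1 0.046 -0.084 0.088" --pt "50 25 3 -4 0.046 -0.084 0.089" --pt "50 0 0 0 0 0 0" --pt "50 0 0 0 0 0 0"

```text
time_s: 8.05
tool_pos: [0.4712, 0.3599, 0.1658]
tool_rot: [-178.0, 42.9, 79.9]
force: [0.4, 1.3, -0.0]
grip_width: 0.0501
```

```bash
python3 - <<'E'
from h import *
st()
k=env.get_calibration("wrist"); w=env.read_camera("wrist"); s=env.read_camera("scene"); t=env.read_camera("top")
st()
for n,p in dict(wick=[.4752,.338,.113],foot=[.431,.166,.021],G=[.469,.312,.1]).items(): print(n,"wrist",proj("wrist",p,k).round(0),"scene",proj("scene",p).round(1),"top",proj("top",p).round(1))
m=np.zeros((600,800,3),np.uint8); m[:280,:400]=cv2.resize(s[225:330,165:315],(400,280),interpolation=cv2.INTER_CUBIC); m[:280,400:]=cv2.resize(t[205:303,135:275],(400,280),interpolation=cv2.INTER_CUBIC); m[280:,:427]=cv2.resize(w,(427,320))
cv2.imwrite("pics/m2.png",m[:,:,::-1])
E
```

```text
8.05 [0.4712 0.3599 0.1658] [-178.    42.9   79.9] F [ 0.4  1.3 -0. ] w 50.1 q [-31.  47. -36.  65.  36. 118. -74.]
8.2 [0.4728 0.3578 0.1695] [-178.1   42.6   79.6] F [-0.3 -0.1 -0.3] w 49.9 q [-30.  47. -36.  65.  36. 118. -74.]
wick wrist [340. 229.] scene [214.3 279. ] top [160.3 252.6]
foot wrist [326. 243.] scene [290.4 298.4] top [245.  273.8]
G wrist [337. 233.] scene [226.5 281.7] top [173.8 255.8]
```

View pics/m2.png

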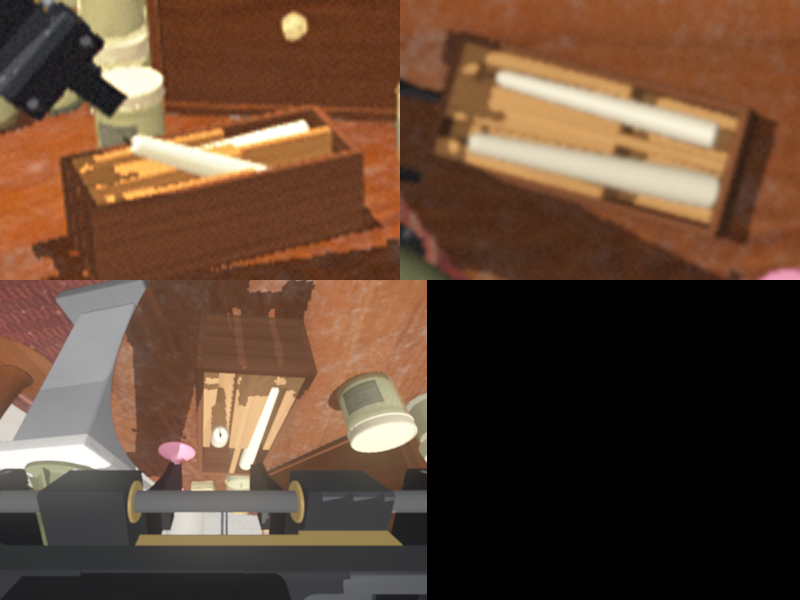

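The composite shows the candle yawed to about 79° with its wick end near (0.470, 0.339, 0.114). Joint 6 is at its limit, so I'll use less tilt, 35°.

```bash
python3 - <<'E'
from h import *
st()
Rg=T(78.7,-35); zt=Rg.as_matrix()[:,2]
G=np.array([.4648,.3147,.1006]); print("tcp",G+.012*zt)
plan([(G-.05*zt,Rg)],50,smax=30)
plan([(G+.012*zt,Rg)],50,smax=21,start=(G-.05*zt,Rg))
E
```

```text
8.2 [0.4728 0.3578 0.1695] [-178.1   42.6   79.6] F [-0.3 -0.1 -0.3] w 49.9 q [-30.  47. -36.  65.  36. 118. -74.]
tcp [0.46345132 0.30795051 0.09077018]
2
[[50,4,1,15,-0.011,0.066,0.005],[50,3,0,16,-0.012,0.066,0.005]]
3
[[50,0,0,21,0.0,0.0,0.0],[50,0,0,20,0.0,0.0,0.0],[50,0,0,21,0.0,0.0,0.0]]
```

Request:
send_rows --pt "50 4 1 15 -0.011 0.066 0.005" --pt "50 3 0 16 -0.012 0.066 0.005" --pt "50 0 0 0 0 0 0" --pt "50 0 0 0 0 0 0"

```text
time_s: 8.6
tool_pos: [0.4711, 0.3419, 0.1421]
tool_rot: [179.9, 35.1, 78.5]
force: [0.5, 0.0, -0.2]
grip_width: 0.05
```

```bash
python3 - <<'E'
from h import *
st()
Rg=T(78.7,-35); zt=Rg.as_matrix()[:,2]
G=np.array([.4648,.3147,.1006])
plan([(G+.012*zt,Rg)],50,smax=25)
E
```

```text
8.6 [0.4711 0.3419 0.1421] [179.9  35.1  78.5] F [ 0.5  0.  -0.2] w 50.0 q [-25.  41. -39.  74.  35. 107. -75.]
3
[[50,0,0,21,0.0,0.001,-0.001],[50,1,-1,20,0.0,0.0,-0.001],[50,0,0,21,0.001,0.001,-0.0]]
```

Request:
send_rows --pt "50 0 0 21 0 0 0" --pt "50 1 -1 20 0 0 0" --pt "50 0 0 21 0 0 0" --pt "50 0 0 0 0 0 0" --pt "0 0 0 0 0 0 0" --pt "0 0 0 0 0 0 0" --pt "0 0 0 0 0 0 0" --pt "0 0 0 0 0 0 0" --grip_force 35

```text
time_s: 9.4
tool_pos: [0.4626, 0.31, 0.0893]
tool_rot: [179.9, 35.1, 78.7]
force: [-0.5, 0.1, -0.6]
grip_width: 0.0259
```

```bash
python3 -c "
from h import *
st()"
```

```text
9.4 [0.4626 0.31   0.0893] [179.9  35.1  78.7] F [-0.5  0.1 -0.6] w 25.9 q [-22.  41. -38.  82.  35. 100. -76.]
```

Request:
send_rows --pt "0 0 0 0 0 0 0" --pt "0 0 0 0 0 0 0" --pt "0 0 0 0 0 0 0" --pt "0 0 0 0 0 0 0"

```text
time_s: 9.8
tool_pos: [0.4628, 0.3092, 0.0887]
tool_rot: [179.9, 35.2, 78.7]
force: [1.3, 1.1, 1.1]
grip_width: 0.0174
```

The grip is at 17.4 mm, about 20 mm from the wick end. Next: lift, stand the candle up and carry it.

```bash
python3 - <<'E'
from h import *
st()
q,Rc=pose()
plan([(q+[.004,.018,.05],Rc),(q+[.008,.038,.11],Rc),([.452,.20,.31],T(77,-5)),([.435,.0,.31],T(75,27)),([.435,-.06,.31],T(75,27))],0)
E
```

```text
9.8 [0.4628 0.3092 0.0887] [179.9  35.2  78.7] F [1.3 1.1 1.1] w 17.4 q [-22.  41. -38.  82.  35. 100. -76.]
16
[[0,-7,0,-26,0.0,0.0,0.0],[0,-7,0,-25,0.0,0.0,0.0],[0,-9,0,-31,0.0,0.0,0.0],[0,-9,1,-30,0.0,0.0,0.0],[0,-37,2,-1,0.002,0.105,0.006],[0,-37,2,-5,0.003,0.106,0.005],[0,-35,3,-9,0.002,0.105,0.006],[0,-35,2,-13,0.003,0.105,0.006],[0,-33,3,-16,0.002,0.106,0.005],[0,-40,6,3,-0.001,0.112,0.007],[0,-39,6,-1,-0.002,0.111,0.007],[0,-40,6,-5,-0.001,0.112,0.007]]
[[0,-38,6,-10,-0.001,0.111,0.007],[0,-37,7,-14,-0.002,0.112,0.007],[0,-26,8,-13,0.0,0.0,-0.0],[0,-26,8,-13,0.0,0.0,-0.0]]
```

Lift first and check that the grip holds.

Request:
send_rows --pt "0 -7 0 -26 0 0 0" --pt "0 -7 0 -25 0 0 0" --pt "0 -9 0 -31 0 0 0" --pt "0 -9 1 -30 0 0 0" --pt "0 -37 2 -1 0.002 0.105 0.006" --pt "0 -37 2 -5 0.003 0.106 0.005" --pt "0 -35 3 -9 0.002 0.105 0.006" --pt "0 -35 2 -13 0.003 0.105 0.006" --pt "0 -33 3 -16 0.002 0.106 0.005"

```text
time_s: 10.7
tool_pos: [0.4512, 0.1995, 0.3105]
tool_rot: [-180.0, 4.8, 77.0]
force: [0.2, -2.5, -0.3]
grip_width: 0.0175
```

Request:
send_rows --pt "0 -40 6 3 -0.001 0.112 0.007" --pt "0 -39 6 -1 -0.002 0.111 0.007" --pt "0 -40 6 -5 -0.001 0.112 0.007" --pt "0 -38 6 -10 -0.001 0.111 0.007" --pt "0 -37 7 -14 -0.002 0.112 0.007" --pt "0 -26 8 -13 0 0 0" --pt "0 -26 8 -13 0 0 0" --pt "0 0 0 0 0 0 0" --pt "0 0 0 0 0 0 0"

```text
time_s: 11.6
tool_pos: [0.4348, -0.0599, 0.3098]
tool_rot: [-179.9, -27.0, 74.9]
force: [-0.1, 0.3, -1.2]
grip_width: 0.0171
```

```bash
python3 - <<'E'
from h import *
st()
k=env.get_calibration("wrist"); w=env.read_camera("wrist"); s=env.read_camera("scene"); t=env.read_camera("top"); st()
for c in ["scene","wrist","top"]:
    for q in ["stout_candle","stout_stick"]:
        for d in env.regions_of(c,q)[:1]:
            ct=max(cv2.findContours(d["region"].astype(np.uint8),0,2)[0],key=cv2.contourArea); print(c,q,round(d["confidence"],2),np.int32(d["rect"]),[np.round(x,1) for x in cv2.minAreaRect(ct)])
print(proj("scene",[.44,-.078,.082]),proj("wrist",[.44,-.078,.082],k))
m=np.zeros((480,800,3),np.uint8); m[:,:400]=cv2.resize(s[130:310,270:420],(400,480),interpolation=cv2.INTER_CUBIC); m[:300,400:]=cv2.resize(w,(400,300));m[300:,400:]=cv2.resize(t[200:290,290:490],(400,180))
cv2.imwrite("pics/m3.png",m[:,:,::-1])
E
```

```text
11.6 [ 0.4348 -0.0599  0.3098] [-179.9  -27.    74.9] F [-0.1  0.3 -1.2] w 17.1 q [ 35.  -7.  -8. 105. -27.  88.  14.]
11.75 [ 0.4349 -0.0585  0.3101] [-180.   -27.    75.1] F [0.9 0.1 0. ] w 17.2 q [ 35.  -7.  -8. 105. -27.  88.  15.]
scene stout_candle 0.75 [353 145 367 226] [array([361.2, 194.5]), array([11. , 61.1]), np.float64(1.8)]
scene stout_stick 0.66 [344 242 375 281] [array([362. , 261.5]), array([37., 28.]), np.float64(90.0)]
wrist stout_candle 0.66 [305 288 342 310] [array([323.5, 302. ]), array([26., 39.]), np.float64(90.0)]
wrist stout_stick 0.5 [331 286 344 301] [array([338.2, 292. ]), array([14.2,  6.9]), np.float64(48.8)]
top stout_candle 0.48 [340 265 356 280] [array([348.2, 272.2]), array([16.1,  9.8]), np.float64(12.5)]
top stout_stick 0.69 [335 255 370 287] [array([343.2, 268.2]), array([17.6, 31.9]), np.float64(15.6)]
[362.37173963 246.26924411] [333.38191055 315.39842604]
```

View pics/m3.png

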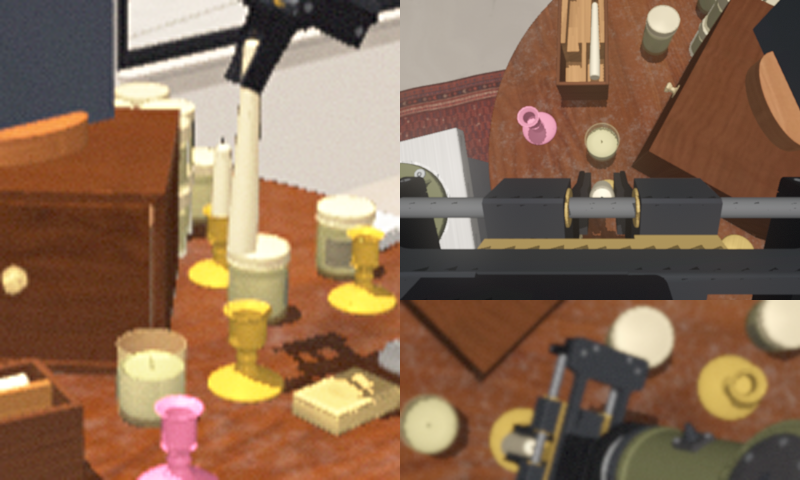

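```bash
cat >> h.py <<'E'
def plane_hit(cam,u,v,p0,n):
    o,d=ray(cam,u,v); return o+d*(np.dot(p0-o,n)/np.dot(d,n))
def candle_in_hand(q,rowoff=3,back=.012,cam="scene",show=True):
    """mask centre line in scene cut with the plane through grip normal to tool y"""
    d=max(env.regions_of(cam,q),key=lambda e:(e["rect"][3]-e["rect"][1])*e["confidence"]); M=d["region"]
    rows=[r for r in range(480) if M[r].sum()>3]; cs=np.array([[np.where(M[r])[0].mean(),r,M[r].sum()] for r in rows])
    lo,hi=rows[0],rows[-1]; sel=cs[(cs[:,1]>hi-55)&(cs[:,1]<hi-8)]
    f=np.polyfit(sel[:,1],sel[:,0],1); p,Rc=pose(); m=Rc.as_matrix(); g=p-back*m[:,2]
    vb=hi+.5-rowoff; foot=plane_hit(cam,np.polyval(f,vb)+.0,vb,g,m[:,1]); up=plane_hit(cam,np.polyval(f,vb-50),vb-50,g,m[:,1])
    a=up-foot; a/=np.linalg.norm(a); print("rect",d["rect"],"foot",foot.round(4),"axis",a.round(3),"grip",g.round(4),"dist",np.linalg.norm(g-foot).round(4), "g-dir",((g-foot)/np.linalg.norm(g-foot)).round(3),"widths",cs[::10,2]); return foot,a,g
E
python3 - <<'E'
from h import *
env.read_camera("scene"); candle_in_hand("stout_candle")
E
```

```text
rect [354.2, 146.3, 365.6, 227.1] foot [ 0.4349 -0.0606  0.1567] axis [-0.013 -0.049  0.999] grip [ 0.4337 -0.0651  0.3209] dist 0.1643 g-dir [-0.007 -0.027  1.   ] widths [ 4.  8.  9.  8.  9. 10. 11.]
```

```bash
python3 - <<'E'
from h import *
im=cv2.imread("pics/top0.png"); hsv=cv2.cvtColor(im,cv2.COLOR_BGR2HSV)
for n,(u,v) in dict(A=(352,270),B=(456,243)).items():
    M=np.zeros(im.shape[:2],np.uint8); x,y=u-24,v-24
    M[y:y+48,x:x+48]=((hsv[y:y+48,x:x+48,0]>19)&(hsv[y:y+48,x:x+48,0]<32)&(hsv[y:y+48,x:x+48,1]>150)).astype(np.uint8)
    ct=max(cv2.findContours(M,0,2)[0],key=cv2.contourArea); (c,r,a)=cv2.fitEllipse(cv2.convexHull(ct)); print(n,np.round(c,1),np.round(r,1),cv2.boundingRect(ct),"base",at_z("top",*c,.006).round(4))
o=np.hstack([cv2.resize(im[v-24:v+24,u-24:u+24],None,fx=8,fy=8,interpolation=cv2.INTER_CUBIC) for u,v in [(352,270),(456,243)]])
cv2.imwrite("pics/c2.png",o)
E
```

```text
A [358.9 272.4] [13.7 22.7] (353, 264, 14, 20) base [ 0.4364 -0.0995  0.006 ]
B [460.1 246.7] [13.2 18.8] (451, 242, 19, 13) base [ 0.4984 -0.3374  0.006 ]
```

View pics/c2.png

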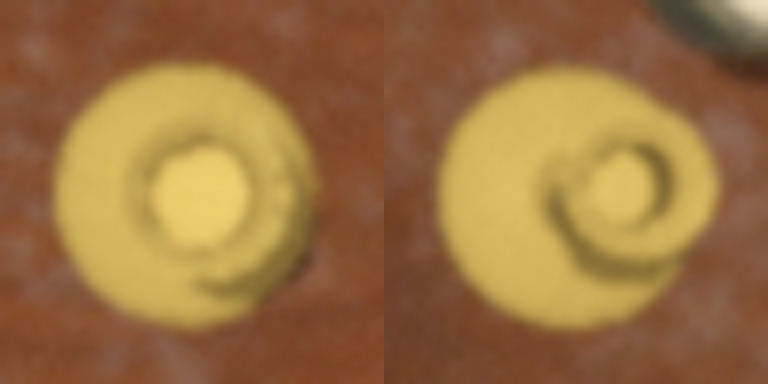

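```bash
python3 - <<'E'
from h import *
print("A base",at_z("top",350.6,269.8,.004),"cup",at_z("top",352.5,270.1,.05))
print("B base",at_z("top",454.6,243.1,.004),"cup rim",at_z("top",461.5,241.6,.07))
q,Rc=pose(); Rn=Rc*R.from_euler("y",-2,degrees=True)
# candle axis through grip point, vertical
g=np.array([.4405,-.078,0]); m=Rn.as_matrix(); back=.012
tcp=g+back*m[:,2]; tcp[2]=.275; print(tcp)
plan([(tcp,Rn)],0,smax=25)
E
```

```text
A base [ 0.44227471 -0.08008452  0.004     ] cup [ 0.44123223 -0.0816601   0.05      ]
B base [ 0.50704563 -0.32502702  0.004     ] cup rim [ 0.50670322 -0.32426008  0.07      ]
[ 0.44180715 -0.07310705  0.275     ]
2
[[0,-13,5,13,0.0,-0.017,-0.0],[0,-13,5,14,0.0,-0.018,0.0]]
```

Request:
send_rows --pt "0 -14 5 12 0 -0.017 0" --pt "0 -14 5 13 0 -0.018 0" --pt "0 0 0 0 0 0 0" --pt "0 0 0 0 0 0 0"

```text
time_s: 12.55
tool_pos: [0.4411, -0.0757, 0.2755]
tool_rot: [-179.9, -25.0, 75.0]
force: [-0.6, -0.3, -0.1]
grip_width: 0.0174
```

```bash
python3 - <<'E'
from h import *
st(); s=env.read_camera("scene"); candle_in_hand("stout_candle"); st()
print(proj("scene",[.441,-.080,.082]))
w=env.read_camera("wrist"); t=env.read_camera("top")
m=np.zeros((600,800,3),np.uint8); m[:,:400]=cv2.resize(s[170:290,322:402],(400,600),interpolation=cv2.INTER_CUBIC); m[:300,400:]=cv2.resize(w[180:330,220:420],(400,300));m[300:,400:]=cv2.resize(t[225:315,290:410],(400,300),interpolation=cv2.INTER_CUBIC)
cv2.imwrite("pics/m4.png",m[:,:,::-1])
E
```

```text
12.55 [ 0.4411 -0.0757  0.2755] [-179.9  -25.    75. ] F [-0.6 -0.3 -0.1] w 17.4 q [ 35.  -5.  -8. 107. -25.  84.  16.]
rect [357.5, 156.2, 368.0, 239.3] foot [ 0.4393 -0.0844  0.119 ] axis [-0.     0.002  1.   ] grip [ 0.4401 -0.0808  0.2871] dist 0.1681 g-dir [0.005 0.021 1.   ] widths [ 4.  9.  9. 10. 10. 11. 11.]
12.65 [ 0.4414 -0.0759  0.2762] [180. -25.  75.] F [-0.2  0.7 -1.4] w 17.2 q [ 35.  -5.  -8. 107. -25.  84.  16.]
[362.65343872 245.94700121]
```

View pics/m4.png

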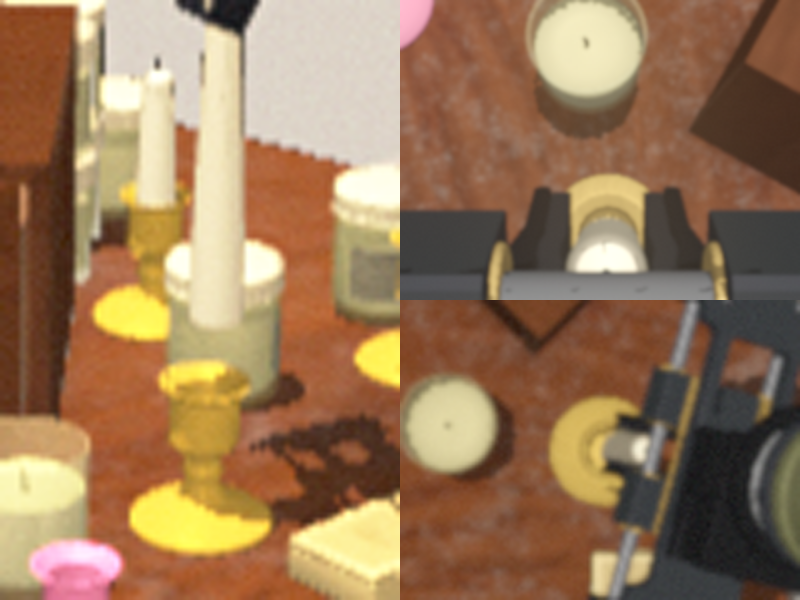

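The view shows the candle foot at scene (365,235), about 2.4 px (4-5 mm) right of the cup centre at (363,246). I'll correct by +4 mm in y and lower.

```bash
python3 - <<'E'
from h import *
q,Rc=pose(); q=np.array(q)
a=q+[.001,.004,-.005]
plan([(a,Rc),(a+[0,0,-.030],Rc),(a+[0,0,-.055],Rc)],0,smax=9)
E
```

```text
8
[[0,2,0,6,0.0,0.0,0.0],[0,-3,0,7,0.0,0.0,0.0],[0,-4,0,7,0.0,0.0,0.0],[0,-3,0,7,0.0,0.0,0.0],[0,-3,0,6,0.0,0.0,0.0],[0,-4,0,8,0.0,0.0,0.0],[0,-3,0,7,0.0,0.0,0.0],[0,-4,0,8,0.0,0.0,0.0]]
```

Request:
send_rows --pt "0 2 0 6 0 0 0" --pt "0 -3 0 7 0 0 0" --pt "0 -4 0 7 0 0 0" --pt "0 -3 0 7 0 0 0" --pt "0 -3 0 6 0 0 0" --pt "0 0 0 0 0 0 0"

```text
time_s: 13.35
tool_pos: [0.4415, -0.0721, 0.2394]
tool_rot: [-179.8, -25.0, 74.9]
force: [-0.9, -0.3, -1.2]
grip_width: 0.0168
```

Request:
send_rows --pt "0 -4 0 8 0 0 0" --pt "0 -3 0 7 0 0 0" --pt "0 -4 0 8 0 0 0" --pt "0 0 0 0 0 0 0"

```text
time_s: 13.75
tool_pos: [0.4414, -0.0722, 0.2136]
tool_rot: [-179.8, -25.0, 74.9]
force: [0.1, 0.1, -0.9]
grip_width: 0.0176
```

Request:
send_rows --pt "0 -1 0 3 0 0 0" --pt "0 -1 0 3 0 0 0" --pt "0 -1 0 2 0 0 0" --pt "0 0 0 0 0 0 0"

```text
time_s: 14.15
tool_pos: [0.4435, -0.0718, 0.209]
tool_rot: [179.8, -25.0, 75.0]
force: [-1.3, -0.6, 8.2]
grip_width: 0.0175
```

```bash
python3 - <<'E'
from h import *
st(); s=env.read_camera("scene"); candle_in_hand("stout_candle",0)
E
```

```text
14.15 [ 0.4435 -0.0718  0.209 ] [179.8 -25.   75. ] F [-1.3 -0.6  8.2] w 17.5 q [ 34.  -3.  -8. 112. -26.  77.  18.]
rect [358.6, 183.9, 367.3, 250.9] foot [ 0.4411 -0.082   0.0713] axis [0.004 0.024 1.   ] grip [ 0.4421 -0.0767  0.2198] dist 0.1486 g-dir [0.007 0.035 0.999] widths [ 4.  8. 10.  9. 11.]
```

Contact came at 8 N with the grip 170 mm above the 50 mm cup floor, so the candle is home. Releasing and backing off.

Request:
send_rows --pt "45 0 0 0 0 0 0" --pt "45 0 0 0 0 0 0" --pt "45 0 0 0 0 0 0" --pt "45 0 0 -10 0 0 0" --pt "45 0 0 -30 0 0 0" --pt "45 0 0 -40 0 0 0" --pt "45 0 0 -40 0 0 0"

```text
time_s: 14.95
tool_pos: [0.4286, -0.1213, 0.317]
tool_rot: [-179.9, -25.0, 75.0]
force: [0.4, 0.1, 0.1]
grip_width: 0.0444
```

```bash
python3 - <<'E'
from h import *
st(); s=env.read_camera("scene"); t=env.read_camera("top")
for d in env.regions_of("scene","stout_candle")[:2]: print(d["confidence"],d["rect"])
for z in (.05,.076): print(z,"foot",proj("scene",[.441,-.08,z]),"wick",proj("scene",[.441,-.08,z+.2]))
m=np.zeros((500,800,3),np.uint8); m[:,:400]=cv2.resize(s[145:295,302:422],(400,500),interpolation=cv2.INTER_CUBIC); m[:300,400:]=cv2.resize(t[215:305,290:410],(400,300),interpolation=cv2.INTER_CUBIC)
cv2.imwrite("pics/m5.png",m[:,:,::-1])
P=[([.36,-.06,.33],T(100,8)),([.42,.06,.33],T(140,0)),([.475,.175,.25],T(165.8)),([.4845,.183,.14],T(165.8)),([.4845,.183,.085],T(165.8))]
plan(P,0)
E
```

```text
14.95 [ 0.4286 -0.1213  0.317 ] [-179.9  -25.    75. ] F [0.4 0.1 0.1] w 44.4 q [ 37.  -4.  -5. 101. -24.  91.  19.]
0.73 [355.5, 181.8, 370.6, 250.3]
0.05 foot [362.33107269 257.16214391] wick [364.44148192 183.74081985]
0.076 foot [362.59257193 248.06456214] wick [364.73348075 173.58215445]
19
[[0,11,-21,2,0.032,-0.072,-0.105],[0,13,-20,1,0.033,-0.072,-0.106],[0,15,-18,1,0.032,-0.073,-0.105],[0,17,-16,1,0.032,-0.072,-0.105],[0,18,13,2,0.008,-0.022,-0.116],[0,16,16,2,0.008,-0.023,-0.116],[0,15,17,2,0.008,-0.022,-0.117],[0,12,18,1,0.008,-0.022,-0.116],[0,10,20,0,0.008,-0.022,-0.116],[0,8,21,1,0.009,-0.023,-0.116],[0,8,31,20,-0.0,0.0,-0.113],[0,4,31,20,-0.0,0.0,-0.112]]
[[0,1,32,20,-0.0,0.0,-0.113],[0,-3,32,20,-0.001,0.0,-0.113],[0,-2,3,37,0.0,0.0,0.0],[0,-3,4,36,0.0,0.0,0.0],[0,-2,3,37,0.0,0.0,0.0],[0,0,0,27,0.0,0.0,0.0],[0,0,0,28,0.0,0.0,0.0]]
```

View pics/m5.png

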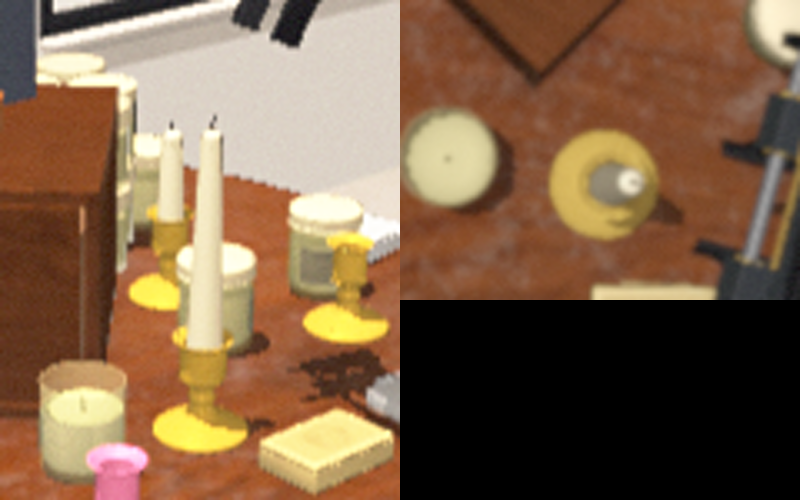

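The stout candle stands home: its wick row is 183.7, as predicted for seated. On to pressing the slender foot. Pictures viewed: 12, so from here I work by numbers only.

```bash
python3 - <<'E'
from h import *
P=[([.42,-.05,.345],T(105,-0)),([.44,.06,.33],T(140,0)),([.475,.175,.25],T(165.8)),([.4845,.183,.14],T(165.8)),([.4845,.183,.085],T(165.8))]
plan(P,0)
E
```

```text
19
[[0,15,-6,1,0.024,-0.085,-0.103],[0,15,-4,-1,0.023,-0.084,-0.104],[0,15,-3,-1,0.024,-0.085,-0.103],[0,15,-1,-3,0.024,-0.084,-0.104],[0,15,1,-4,0.024,-0.085,-0.103],[0,20,10,3,-0.0,0.0,-0.122],[0,19,11,3,-0.0,0.0,-0.122],[0,18,15,3,-0.0,0.0,-0.123],[0,15,16,3,-0.0,-0.0,-0.122],[0,14,18,3,-0.0,-0.0,-0.122],[0,12,28,20,-0.0,-0.0,-0.113],[0,8,28,20,-0.0,-0.0,-0.112]]
[[0,6,30,20,-0.0,-0.0,-0.113],[0,1,30,20,-0.0,-0.0,-0.112],[0,-2,3,37,-0.0,-0.0,-0.0],[0,-3,4,36,-0.0,-0.0,-0.0],[0,-2,3,37,-0.0,-0.0,-0.0],[0,0,0,27,-0.0,-0.0,-0.0],[0,0,0,28,-0.0,-0.0,-0.0]]
```

Request:
send_rows --pt "0 15 -6 1 0.024 -0.085 -0.103" --pt "0 15 -4 -1 0.023 -0.084 -0.104" --pt "0 15 -3 -1 0.024 -0.085 -0.103" --pt "0 15 -1 -3 0.024 -0.084 -0.104" --pt "0 15 1 -4 0.024 -0.085 -0.103" --pt "0 20 10 3 0 0 -0.122" --pt "0 19 11 3 0 0 -0.122" --pt "0 18 15 3 0 0 -0.123" --pt "0 15 16 3 0 0 -0.122" --pt "0 14 18 3 0 0 -0.122" --pt "0 12 28 20 0 0 -0.113" --pt "0 8 28 20 0 0 -0.112"

```text
time_s: 16.3
tool_pos: [0.4557, 0.1209, 0.2867]
tool_rot: [-180.0, -0.3, 153.3]
force: [1.4, -1.3, -0.1]
grip_width: 0.0004
```

Request:
send_rows --pt "0 6 30 20 0 0 -0.113" --pt "0 1 30 20 0 0 -0.112" --pt "0 -2 3 37 0 0 0" --pt "0 -3 4 36 0 0 0" --pt "0 0 0 0 0 0 0" --pt "0 0 0 0 0 0 0"

```text
time_s: 16.9
tool_pos: [0.479, 0.1833, 0.1746]
tool_rot: [180.0, -0.4, 166.0]
force: [1.8, 0.5, 0.9]
grip_width: 0.0006
```

```bash
python3 - <<'E'
from h import *
st()
env.read_camera("wrist")
for q,z in [("slender_candle",.068)]:
    for e in env.regions_of("wrist",q)[:2]:
        ct=max(cv2.findContours(e["region"].astype(np.uint8),0,2)[0],key=cv2.contourArea); r=cv2.minAreaRect(ct); print(e["confidence"],e["rect"],r, at_z("wrist",*r[0],z).round(4), "left end",at_z("wrist",e["rect"][0],r[0][1],z).round(4))
plan([([.4845,.183,.14],T(165.8)),([.4845,.183,.085],T(165.8)),([.4845,.183,.063],T(165.8))],0,smax=32)
E
```

```text
16.9 [0.479  0.1833 0.1746] [180.   -0.4 166. ] F [1.8 0.5 0.9] w 0.6 q [  9.   6. -34. 105.   3.  71.  50.]
0.65 [296.2, 227.7, 535.1, 257.9] ((415.0, 241.0), (26.0, 238.0), 90.0) [0.5014 0.2526 0.068 ] left end [0.4787 0.1621 0.068 ]
5
[[0,-2,0,18,0.001,-0.002,0.001],[0,-2,0,19,0.001,-0.001,0.001],[0,0,0,27,0.0,-0.0,0.0],[0,0,0,28,0.0,-0.0,0.0],[0,0,0,22,0.0,-0.0,0.0]]
```

Request:
send_rows --pt "0 -3 0 18 0 0 0" --pt "0 -2 0 19 0 0 0" --pt "0 0 0 27 0 0 0" --pt "0 0 0 27 0 0 0" --pt "0 0 0 8 0 0 0" --pt "0 0 0 8 0 0 0" --pt "0 0 0 6 0 0 0" --pt "0 0 0 0 0 0 0"

```text
time_s: 17.8
tool_pos: [0.4846, 0.1824, 0.0623]
tool_rot: [179.9, -0.3, 165.9]
force: [-0.4, 0.1, 1.7]
grip_width: 0.0003
```

Request:
send_rows --pt "0 0 0 3 0 0 0" --pt "0 0 0 3 0 0 0" --pt "0 0 0 0 0 0 0"

```text
time_s: 18.1
tool_pos: [0.484, 0.1823, 0.0558]
tool_rot: [179.9, -0.3, 165.9]
force: [0.5, -0.1, -0.6]
grip_width: 0.0007
```

Request:
send_rows --pt "0 0 0 3 0 0 0" --pt "0 0 0 3 0 0 0" --pt "0 0 0 0 0 0 0"

```text
time_s: 18.4
tool_pos: [0.4855, 0.1823, 0.051]
tool_rot: [179.9, -0.2, 165.9]
force: [-0.1, -0.8, 7.2]
grip_width: 0.0003
```

```bash
python3 - <<'E'
from h import *
t=np.radians(75.8); u=np.array([np.cos(t),np.sin(t),0]); F=np.array([.479,.162,0])
for th,sl in [(27.5,.004),(27.5,.01)]:
    c,s=np.cos(np.radians(th)),np.sin(np.radians(th)); E=F+.073*u+[0,0,.0555]; ax=E+.00935*(-s*u+[0,0,c]); d=c*u+[0,0,s]
    W=ax+d*(.107-sl); print("wick",W.round(4),"foot",(ax-d*(.073+sl)).round(4),"G",(W-.026*d).round(4))
G=W-.026*d; Rg=T(77,-35); zt=Rg.as_matrix()[:,2]
plan([([.484,.182,.15],T(165.8)),([.47,.22,.24],T(118,-8)),(G-.085*zt,Rg)],50,amax=8.2)
E
```

```text
wick [0.5183 0.3172 0.1114] foot [0.4791 0.1624 0.0282] G [0.5126 0.2948 0.0993]
wick [0.517  0.312  0.1086] foot [0.4778 0.1572 0.0255] G [0.5113 0.2896 0.0966]
15
[[50,1,0,-33,0.001,-0.001,0.001],[50,0,0,-33,0.0,-0.001,0.0],[50,1,-1,-33,0.001,-0.001,0.001],[50,4,6,-15,0.01,-0.022,0.139],[50,4,5,-15,0.009,-0.022,0.139],[50,4,4,-15,0.01,-0.022,0.139],[50,5,3,-16,0.01,-0.021,0.138],[50,5,3,-15,0.01,-0.022,0.139],[50,4,2,-16,0.009,-0.022,0.139],[50,15,17,10,0.044,-0.075,0.112],[50,17,15,9,0.044,-0.075,0.112],[50,20,14,6,0.044,-0.076,0.112]]
[[50,21,12,5,0.045,-0.075,0.112],[50,22,9,2,0.044,-0.075,0.112],[50,24,7,0,0.044,-0.075,0.112]]
```

Request:
send_rows --pt "0 0 0 -33 0 0 0" --pt "0 0 0 -33 0 0 0" --pt "0 0 0 -33 0 0 0" --pt "0 4 6 -15 0.01 -0.022 0.139" --pt "50 4 5 -15 0.009 -0.022 0.139" --pt "50 4 4 -15 0.01 -0.022 0.139" --pt "50 5 3 -16 0.01 -0.021 0.138" --pt "50 5 3 -15 0.01 -0.022 0.139" --pt "50 4 2 -16 0.009 -0.022 0.139" --pt "50 15 17 10 0.044 -0.075 0.112" --pt "50 17 15 9 0.044 -0.075 0.112" --pt "50 20 14 6 0.044 -0.076 0.112"

```text
time_s: 19.6
tool_pos: [0.4968, 0.2781, 0.204]
tool_rot: [-177.2, 21.1, 98.9]
force: [0.6, 0.7, 0.0]
grip_width: 0.0487
```

Request:
send_rows --pt "50 21 12 5 0.045 -0.075 0.112" --pt "50 22 9 2 0.044 -0.075 0.112" --pt "50 24 7 0 0.044 -0.075 0.112" --pt "50 0 0 0 0 0 0" --pt "50 0 0 0 0 0 0" --pt "50 0 0 0 0 0 0"

```text
time_s: 20.2
tool_pos: [0.5218, 0.3359, 0.1686]
tool_rot: [-179.5, 34.5, 78.0]
force: [-0.1, -0.1, 0.2]
grip_width: 0.0499
```

```bash
python3 - <<'E'
from h import *
st()
for n,p in dict(wick=[.5175,.314,.1095],foot=[.478,.159,.027]).items(): print(n,[ (c,proj(c,p).round(1)) for c in ("wrist","scene","top")])
for c in ["wrist","scene","top"]:
    im=env.read_camera(c); cv2.imwrite(f"pics/g_{c}.png",im[:,:,::-1])
    for d in env.regions_of(c,"slender_candle")[:2]:
        M=d["region"]; ys,xs=np.where(M); P=np.c_[xs,ys]; r=cv2.minAreaRect(P.astype(np.float32))
        i=np.argsort(xs); n=max(5,len(xs)//25)
        print(c,round(d["confidence"],2),np.round(d["rect"],1),np.round(r[0],1),np.round(r[1],1),"left",P[i[:n]].mean(0).round(1),"right",P[i[-n:]].mean(0).round(1),"top",P[np.argsort(ys)[:n]].mean(0).round(1),"bot",P[np.argsort(ys)[-n:]].mean(0).round(1))
E
```

```text
20.2 [0.5218 0.3359 0.1686] [-179.5   34.5   78. ] F [-0.1 -0.1  0.2] w 49.9 q [-28.  42. -29.  67.  32. 108. -67.]
wick [('wrist', array([326.1, 233.4])), ('scene', array([214. , 270.7])), ('top', array([172.3, 233.3]))]
foot [('wrist', array([320.4, 268.5])), ('scene', array([280.8, 288.2])), ('top', array([248. , 253.4]))]
wrist 0.66 [309.6 224.4 342.5 277. ] [324.5 250. ] [20.4 49.6] left [311.3 264. ] right [339.8 237. ] top [331.2 228.9] bot [317.5 271.1]
scene 0.75 [213.4 268.  256.8 286.2] [233.  275.4] [44.4  7.8] left [212.7 269.6] right [252.3 278.2] top [214.7 267.5] bot [242. 280.]
top 0.76 [172.1 229.1 247.9 256.1] [207.9 242.2] [77.8  8.6] left [173.1 231.5] right [243.4 252.8] top [175.  230.2] bot [240.6 254.9]
top 0.55 [142.1 217.5 262.3 285.7] [201.4 252.6] [111.5  48.9] left [148.5 251.1] right [254.4 256.1] top [165.9 221.6] bot [236.4 282.7]
```

```bash
python3 - <<'E'
from h import *
x,e=tri([("scene",214.5,270.5),("top",172.9,232)]); print(x,e)
x,e=tri([("scene",214.5,270.5),("top",172.9,232),("wrist",331,233)]); print(x,e)
Rg=T(75.5,-35); zt=Rg.as_matrix()[:,2]; G=np.array([.5147,.2934,.0989]); print(G+.011*zt)
plan([(G-.04*zt,Rg),(G+.011*zt,Rg)],50,smax=26)
E
```

```text
[0.51987924 0.31226407 0.10871279] [np.float64(0.0008670278514080054), np.float64(0.0008670278514079329)]
[0.52017085 0.31215226 0.10863679] [np.float64(0.0009271942004522774), np.float64(0.0008653682258314654), np.float64(0.00035171131678883404)]
[0.51312027 0.28729163 0.08988933]
4
[[50,2,2,21,0.008,-0.005,0.017],[50,3,1,21,0.008,-0.005,0.018],[50,0,0,26,0.0,-0.0,-0.0],[50,0,0,25,0.0,-0.0,-0.0]]
```

Request:
send_rows --pt "50 2 2 21 0.008 -0.005 0.017" --pt "50 3 1 21 0.008 -0.005 0.018" --pt "50 0 0 25 0 0 0" --pt "50 0 0 25 0 0 0" --pt "50 0 0 0 0 0 0" --pt "0 0 0 0 0 0 0" --pt "0 0 0 0 0 0 0" --pt "0 0 0 0 0 0 0" --pt "0 0 0 0 0 0 0" --pt "0 0 0 0 0 0 0" --pt "0 0 0 0 0 0 0" --pt "0 0 0 0 0 0 0" --grip_force 30

```text
time_s: 21.7
tool_pos: [0.5124, 0.2886, 0.0886]
tool_rot: [-179.8, 35.1, 75.6]
force: [0.1, 0.3, 0.5]
grip_width: 0.0136
```

Request:
send_rows --pt "0 0 0 0 0 0 0" --pt "0 0 0 0 0 0 0"

```text
time_s: 21.9
tool_pos: [0.5124, 0.2885, 0.0885]
tool_rot: [-179.8, 35.1, 75.6]
force: [0.4, -0.2, 0.5]
grip_width: 0.0138
```

```bash
python3 - <<'E'
from h import *
st()
q,Rc=pose()
plan([(q+[.004,.018,.05],Rc),(q+[.008,.038,.11],Rc),([.46,.20,.33],T(77,-5)),([.435,.0,.35],T(75,25)),([.44,-.16,.34],T(60,25)),([.497,-.305,.32],T(45,25))],0)
E
```

```text
21.9 [0.5124 0.2885 0.0885] [-179.8   35.1   75.6] F [ 0.4 -0.2  0.5] w 13.8 q [-25.  42. -28.  77.  32. 100. -71.]
22
[[0,-7,0,-26,0.0,0.0,0.0],[0,-7,-1,-25,0.0,0.0,0.0],[0,-9,-1,-31,0.0,0.0,0.0],[0,-9,0,-30,0.0,0.0,0.0],[0,-38,-5,-6,-0.002,0.105,-0.005],[0,-36,-6,-9,-0.002,0.105,-0.004],[0,-36,-6,-14,-0.003,0.106,-0.005],[0,-34,-6,-17,-0.002,0.105,-0.005],[0,-31,-6,-20,-0.002,0.105,-0.005],[0,-40,4,-1,-0.001,0.105,0.007],[0,-40,5,-4,-0.002,0.104,0.007],[0,-40,4,-9,-0.001,0.105,0.007]]
[[0,-38,5,-13,-0.001,0.105,0.007],[0,-36,6,-17,-0.001,0.105,0.007],[0,-36,12,-14,-0.028,-0.0,0.059],[0,-35,13,-14,-0.028,-0.0,0.06],[0,-34,17,-13,-0.027,-0.0,0.059],[0,-33,19,-13,-0.028,-0.0,0.059],[0,-24,30,-6,-0.028,-0.0,0.059],[0,-23,32,-4,-0.027,-0.0,0.06],[0,-20,34,-4,-0.028,-0.0,0.059],[0,-18,34,-3,-0.028,-0.0,0.06]]
```

The standing stout candle is in the way of that route, so I'll go higher and pass behind it.

```bash
python3 - <<'E'
from h import *
print("stub",at_z("top",438,169,.16))
q,Rc=pose()
plan([(q+[.004,.018,.05],Rc),(q+[.008,.038,.11],Rc),([.495,.20,.36],T(77,-5)),([.51,.0,.405],T(75,25)),([.51,-.17,.405],T(60,25)),([.50,-.305,.33],T(45,25))],0)
E
```

```text
stub [ 0.65341782 -0.25339086  0.16      ]
22
[[0,-7,0,-26,0.0,0.0,0.0],[0,-7,-1,-25,0.0,0.0,0.0],[0,-9,-1,-31,0.0,0.0,0.0],[0,-9,0,-30,0.0,0.0,0.0],[0,-40,1,-12,-0.002,0.105,-0.005],[0,-38,1,-15,-0.002,0.105,-0.004],[0,-36,2,-20,-0.003,0.106,-0.005],[0,-34,0,-23,-0.002,0.105,-0.005],[0,-31,1,-27,-0.002,0.105,-0.005],[0,-39,12,-6,-0.001,0.105,0.007],[0,-38,12,-9,-0.002,0.104,0.007],[0,-37,13,-14,-0.001,0.105,0.007]]
[[0,-35,13,-17,-0.001,0.105,0.007],[0,-33,13,-21,-0.001,0.105,0.007],[0,-37,11,-17,-0.028,-0.0,0.059],[0,-37,13,-18,-0.028,-0.0,0.06],[0,-35,17,-16,-0.027,-0.0,0.059],[0,-35,18,-16,-0.028,-0.0,0.059],[0,-36,15,4,-0.028,-0.0,0.059],[0,-34,16,4,-0.027,-0.0,0.06],[0,-34,19,5,-0.028,-0.0,0.059],[0,-32,21,6,-0.028,-0.0,0.06]]
```

Request:
send_rows --pt "0 -7 0 -26 0 0 0" --pt "0 -7 -1 -25 0 0 0" --pt "0 -9 -1 -31 0 0 0" --pt "0 -9 0 -30 0 0 0" --pt "0 -40 1 -12 -0.002 0.105 -0.005" --pt "0 -38 1 -15 -0.002 0.105 -0.004" --pt "0 -36 2 -20 -0.003 0.106 -0.005" --pt "0 -34 0 -23 -0.002 0.105 -0.005" --pt "0 -31 1 -27 -0.002 0.105 -0.005" --pt "0 0 0 0 0 0 0"

```text
time_s: 22.9
tool_pos: [0.4975, 0.1932, 0.3672]
tool_rot: [179.2, 4.8, 76.2]
force: [1.0, -0.6, -0.3]
grip_width: 0.0135
```

```bash
python3 - <<'E'
from h import *
st(); env.read_camera("scene")
for d in env.regions_of("scene","slender_candle")[:2]: print(d["confidence"],d["rect"])
plan([([.51,.0,.41],T(75,25)),([.51,-.17,.41],T(60,25)),([.50,-.305,.33],T(45,25))],0)
E
```

```text
22.9 [0.4975 0.1932 0.3672] [179.2   4.8  76.2] F [ 1.  -0.6 -0.3] w 13.5 q [  2.   6. -32.  83.   7.  95. -43.]
0.61 [261.9, 151.9, 296.1, 199.8]
13
[[0,-39,12,-6,-0.0,0.105,0.006],[0,-38,12,-11,-0.001,0.104,0.007],[0,-36,13,-14,-0.0,0.105,0.006],[0,-35,12,-18,-0.001,0.104,0.006],[0,-32,13,-21,-0.0,0.105,0.007],[0,-37,11,-17,-0.028,0.0,0.059],[0,-37,14,-17,-0.028,0.0,0.06],[0,-35,16,-17,-0.027,0.0,0.059],[0,-35,19,-16,-0.028,0.0,0.059],[0,-36,15,5,-0.028,0.0,0.059],[0,-35,16,6,-0.027,0.0,0.06],[0,-34,19,6,-0.028,0.0,0.059]]
[[0,-33,21,7,-0.028,0.0,0.059]]
```

Candle held (13.5 mm, seen in scene).

Request:
send_rows --pt "0 -39 12 -6 0 0.105 0.006" --pt "0 -38 12 -11 -0.001 0.104 0.007" --pt "0 -36 13 -14 0 0.105 0.006" --pt "0 -35 12 -18 -0.001 0.104 0.006" --pt "0 -32 13 -21 0 0.105 0.007" --pt "0 -37 11 -17 -0.028 0 0.059" --pt "0 -37 14 -17 -0.028 0 0.06" --pt "0 -35 16 -17 -0.027 0 0.059" --pt "0 -35 19 -16 -0.028 0 0.059"

```text
time_s: 23.9
tool_pos: [0.5117, -0.1675, 0.4054]
tool_rot: [-179.5, -24.9, 60.1]
force: [-0.2, -0.2, -0.9]
grip_width: 0.0137
```

Request:
send_rows --pt "0 -36 15 5 -0.028 0 0.059" --pt "0 -35 16 6 -0.027 0 0.06" --pt "0 -34 19 6 -0.028 0 0.059" --pt "0 -33 21 7 -0.028 0 0.059" --pt "0 0 0 0 0 0 0" --pt "0 0 0 0 0 0 0" --pt "0 0 0 0 0 0 0"

```text
time_s: 24.6
tool_pos: [0.5036, -0.3008, 0.3272]
tool_rot: [-179.7, -24.9, 45.4]
force: [-0.1, -0.0, -0.1]
grip_width: 0.0134
```

```bash
python3 - <<'E'
from h import *
st(); s=env.read_camera("scene"); cv2.imwrite("pics/h1.png",s[:,:,::-1])
for d in env.regions_of("scene","slender_candle")[:3]: print(d["confidence"],d["rect"])
try: candle_in_hand("slender_candle",2,.011)
except Exception as e: print(e)
for d in env.regions_of("scene","stout_candle")[:2]: print("stout",d["confidence"],d["rect"])
im=cv2.imread("pics/scene0.png")
for d in env.regions_of("scene","slender_stick")[:3]: print("stick",d["confidence"],d["rect"])
print(proj("scene",[.507,-.3245,.082]),proj("scene",[.507,-.3245,.0]))
E
```

```text
24.6 [ 0.5036 -0.3008  0.3272] [-179.7  -24.9   45.4] F [-0.1 -0.  -0.1] w 13.4 q [ 40.   7.   4.  88. -26.  85.   2.]
0.7 [403.6, 142.0, 411.3, 189.4]
rect [403.6, 142.0, 411.3, 189.4] foot [ 0.4972 -0.3075  0.1841] axis [0.012 0.009 1.   ] grip [ 0.4998 -0.3052  0.3384] dist 0.1543 g-dir [0.017 0.015 1.   ] widths [4. 5. 6. 7. 8.]
stout 0.74 [356.2, 183.6, 370.8, 251.9]
stick 0.69 [392.2, 214.8, 417.9, 246.0]
stick 0.56 [321.9, 278.1, 351.0, 320.1]
[406.59539805 216.98279069] [405.02881604 242.69699872]
```

```bash
python3 - <<'E'
from h import *
q,Rc=pose()
plan([(q+[.0098,-.017,-.03],Rc),(q+[.0098,-.017,-.084],Rc)],0,smax=20)
E
```

```text
5
[[0,-9,9,13,0.0,0.0,0.0],[0,-8,10,12,0.0,0.0,0.0],[0,-8,0,16,0.0,0.0,0.0],[0,-7,0,17,0.0,0.0,0.0],[0,-8,0,16,0.0,0.0,0.0]]
```

Request:
send_rows --pt "0 -9 9 13 0 0 0" --pt "0 -8 10 12 0 0 0" --pt "0 -8 0 16 0 0 0" --pt "0 -7 0 17 0 0 0" --pt "0 -8 0 16 0 0 0" --pt "0 0 0 0 0 0 0" --pt "0 0 0 0 0 0 0" --pt "0 0 0 0 0 0 0"

```text
time_s: 25.65
tool_pos: [0.5122, -0.3209, 0.2446]
tool_rot: [-179.9, -24.9, 45.2]
force: [-0.3, -0.1, -0.5]
grip_width: 0.014
```

```bash
python3 - <<'E'
from h import *
st(); s=env.read_camera("scene"); cv2.imwrite("pics/h2.png",s[:,:,::-1])
candle_in_hand("slender_candle",2,.011)
# rim columns by brass colour
hsv=cv2.cvtColor(s,cv2.COLOR_RGB2HSV); B=(hsv[...,0]>19)&(hsv[...,0]<33)&(hsv[...,1]>150)
for r in range(206,248,3):
    x=np.where(B[r,388:424])[0]+388; print(r,(x.min(),x.max(),(x.min()+x.max())/2) if len(x) else None,end=" ")
E
```

```text
25.65 [ 0.5122 -0.3209  0.2446] [-179.9  -24.9   45.2] F [-0.3 -0.1 -0.5] w 14.0 q [ 41.  11.   4.  93. -26.  77.   6.]
rect [406.9, 167.2, 411.1, 214.0] foot [ 0.5045 -0.3286  0.105 ] axis [0.023 0.022 0.999] grip [ 0.509  -0.3241  0.2549] dist 0.1501 g-dir [0.03  0.03  0.999] widths [4. 6. 7. 8. 7.]
206 None 209 None 212 None 215 (np.int64(407), np.int64(408), np.float64(407.5)) 218 (np.int64(401), np.int64(412), np.float64(406.5)) 221 (np.int64(402), np.int64(411), np.float64(406.5)) 224 (np.int64(402), np.int64(411), np.float64(406.5)) 227 (np.int64(402), np.int64(410), np.float64(406.0)) 230 (np.int64(403), np.int64(410), np.float64(406.5)) 233 (np.int64(404), np.int64(409), np.float64(406.5)) 236 (np.int64(400), np.int64(408), np.float64(404.0)) 239 (np.int64(394), np.int64(414), np.float64(404.0)) 242 (np.int64(393), np.int64(417), np.float64(405.0)) 245 (np.int64(396), np.int64(416), np.float64(406.0))
```

```bash
python3 - <<'E'
from h import *
q,Rc=pose(); Rn=Rc*R.from_euler("y",1.5,degrees=True)
a=q+[0,.001,-.002]
plan([(a,Rn),(a+[0,0,-.02],Rn),(a+[0,0,-.045],Rn)],0,smax=8)
E
```

```text
8
[[0,0,-1,2,0.0,0.026,-0.0],[0,-3,0,6,0.0,0.0,0.0],[0,-3,0,6,0.0,0.0,-0.0],[0,-3,0,6,0.0,0.0,0.0],[0,-3,0,6,-0.0,0.0,0.0],[0,-3,0,5,-0.0,0.0,0.0],[0,-2,0,6,0.0,0.0,0.0],[0,-3,0,5,0.0,0.0,0.0]]
```

Request:
send_rows --pt "0 0 -1 2 0 0.026 0" --pt "0 0 0 0 0 0 0" --pt "0 0 0 0 0 0 0" --pt "0 0 0 0 0 0 0"

```text
time_s: 26.15
tool_pos: [0.5117, -0.3191, 0.2422]
tool_rot: [-179.9, -26.4, 45.2]
force: [0.2, 0.9, -1.0]
grip_width: 0.0134
```

```bash
python3 - <<'E'
from h import *
st(); env.read_camera("scene"); candle_in_hand("slender_candle",2,.011); env.read_camera("scene"); candle_in_hand("slender_candle",2,.011)
st()
E
```

```text
26.15 [ 0.5117 -0.3191  0.2422] [-179.9  -26.4   45.2] F [ 0.2  0.9 -1. ] w 13.4 q [ 41.  11.   4.  94. -28.  77.   8.]
rect [404.4, 169.4, 412.2, 216.4] foot [ 0.5076 -0.3228  0.1024] axis [-0.013 -0.016  1.   ] grip [ 0.5083 -0.3225  0.2521] dist 0.1497 g-dir [0.005 0.002 1.   ] widths [4. 5. 6. 6. 7.]
rect [405.2, 169.0, 413.5, 216.1] foot [ 0.5075 -0.3229  0.0993] axis [-0.008 -0.011  1.   ] grip [ 0.5083 -0.3224  0.252 ] dist 0.1527 g-dir [0.006 0.003 1.   ] widths [4. 5. 6. 8. 7.]
26.35 [ 0.5118 -0.319   0.2422] [-179.9  -26.4   45.2] F [-0.3 -1.2 -1. ] w 13.5 q [ 41.  11.   4.  94. -28.  77.   8.]
```

Request:
send_rows --pt "0 -4 1 6 0 0 0" --pt "0 -3 0 6 0 0 0" --pt "0 -3 0 6 0 0 0" --pt "0 0 0 0 0 0 0" --pt "0 0 0 0 0 0 0"

```text
time_s: 26.85
tool_pos: [0.5116, -0.3202, 0.2211]
tool_rot: [-179.8, -26.4, 45.2]
force: [-0.1, 0.3, -0.2]
grip_width: 0.014
```

Request:
send_rows --pt "0 -3 0 5 0 0 0" --pt "0 -2 0 5 0 0 0" --pt "0 0 0 0 0 0 0"

```text
time_s: 27.15
tool_pos: [0.5113, -0.3202, 0.2093]
tool_rot: [-179.8, -26.3, 45.1]
force: [0.0, -1.3, -1.1]
grip_width: 0.0137
```

Request:
send_rows --pt "0 -2 0 4 0 0 0" --pt "0 -1 0 3 0 0 0" --pt "0 0 0 0 0 0 0"

```text
time_s: 27.45
tool_pos: [0.5117, -0.32, 0.2021]
tool_rot: [-179.8, -26.4, 45.1]
force: [-0.1, -0.7, -0.8]
grip_width: 0.0135
```

Request:
send_rows --pt "0 -1 0 3 0 0 0" --pt "0 -1 0 2 0 0 0" --pt "0 0 0 0 0 0 0"

```text
time_s: 27.75
tool_pos: [0.512, -0.3198, 0.197]
tool_rot: [-179.8, -26.4, 45.2]
force: [0.3, -0.3, -0.8]
grip_width: 0.0137
```

Request:
send_rows --pt "0 -1 0 2 0 0 0" --pt "0 -1 0 2 0 0 0" --pt "0 0 0 0 0 0 0"

```text
time_s: 28.05
tool_pos: [0.5125, -0.3198, 0.1934]
tool_rot: [-179.9, -26.4, 45.2]
force: [-0.2, -0.4, 2.5]
grip_width: 0.0137
```

```bash
python3 - <<'E'
from h import *
st(); env.read_camera("scene"); candle_in_hand("slender_candle",0,.011)
for z in (.05,.04): print(z,proj("scene",[.507,-.3245,z+.18]),proj("scene",[.507,-.3245,z]))
E
```

```text
28.05 [ 0.5125 -0.3198  0.1934] [-179.9  -26.4   45.2] F [-0.2 -0.4  2.5] w 13.7 q [ 41.  13.   4.  97. -29.  72.  10.]
rect [402.2, 184.8, 411.2, 219.7] foot [ 0.5076 -0.3245  0.0739] axis [ 0.001 -0.001  1.   ] grip [ 0.509  -0.3234  0.2033] dist 0.1294 g-dir [0.011 0.009 1.   ] widths [4. 9. 8. 7.]
0.05 [409.58377526 167.93093585] [405.97680908 227.13644063]
0.04 [409.37498128 171.35812434] [405.78541846 230.27796667]
```

Contact begins at the right height (grip 153 mm above the cup floor). One more small push to confirm, then release.

Request:
send_rows --pt "0 -1 0 2 0 0 0" --pt "0 0 0 0 0 0 0"

```text
time_s: 28.35
tool_pos: [0.5135, -0.32, 0.1933]
tool_rot: [179.9, -26.5, 45.3]
force: [-1.3, -0.6, 9.8]
grip_width: 0.0135
```

Request:
send_rows --pt "45 0 0 0 0 0 0" --pt "45 0 0 0 0 0 0" --pt "45 0 0 0 0 0 0" --pt "45 0 0 -10 0 0 0" --pt "45 0 0 -30 0 0 0" --pt "45 0 0 -40 0 0 0" --pt "45 0 0 -40 0 0 0" --pt "45 0 0 0 0 0 0" --pt "45 0 0 0 0 0 0"

```text
time_s: 29.25
tool_pos: [0.4745, -0.3589, 0.2994]
tool_rot: [-180.0, -26.3, 45.2]
force: [0.0, 0.6, 0.1]
grip_width: 0.0447
```

```bash
python3 - <<'E'
from h import *
st(); s=env.read_camera("scene"); t=env.read_camera("top"); cv2.imwrite("pics/e_s.png",s[:,:,::-1]); cv2.imwrite("pics/e_t.png",t[:,:,::-1])
for c in ("scene","top"):
  for q in ("slender_candle","stout_candle","stub","tester","jar_a","slender_stick","full_stick"):
    for d in env.regions_of(c,q)[:2]:
        M=d["region"]; ys,xs=np.where(M); n=max(8,len(ys)//8); i=np.argsort(ys)
        print(c,q,round(d["confidence"],2),np.round(d["rect"],1),"topcol",xs[i[:n]].mean().round(1),"botcol",xs[i[-n:]].mean().round(1))
print("exp slender scene",proj("scene",[.507,-.3245,.23]),proj("scene",[.507,-.3245,.082]),"top",proj("top",[.507,-.3245,.23]),proj("top",[.507,-.3245,.256]))
print("exp stout top",proj("top",[.441,-.08,.25]))
m=np.abs(cv2.imread("pics/top0.png").astype(int)-t[:,:,::-1]).max(2); 
E
```

```text
29.25 [ 0.4745 -0.3589  0.2994] [-180.   -26.3   45.2] F [0.  0.6 0.1] w 44.7 q [ 45.  11.   7.  88. -28.  85.  10.]
scene slender_candle 0.53 [403.8 172.2 412.8 218.3] topcol 409.1 botcol 406.7
scene stout_candle 0.96 [359.7 180.9 367.5 251.1] topcol 364.3 botcol 362.7
scene stout_candle 0.63 [385.8 204.5 405.7 234. ] topcol 396.1 botcol 396.0
scene stub 0.72 [357.4 216.  380.9 252. ] topcol 369.8 botcol 373.2
scene stub 0.56 [346.8 180.5 356.6 210.6] topcol 352.8 botcol 352.7
scene tester 0.77 [313.7 254.3 336.9 294. ] topcol 326.8 botcol 323.4
scene tester 0.41 [403.1 168.6 412.7 219.8] topcol 409.0 botcol 407.1
scene jar_a 0.82 [387.3 204.4 401.1 234.4] topcol 396.0 botcol 396.6
scene jar_a 0.65 [193.1 251.7 227.7 283.7] topcol 212.3 botcol 210.7
scene slender_stick 0.74 [320.6 278.7 355.2 321.6] topcol 337.0 botcol 336.5
scene slender_stick 0.56 [392.4 214.5 417.8 248.9] topcol 406.8 botcol 408.7
scene full_stick 0.45 [345.1 183.4 354.9 212.9] topcol 353.0 botcol 352.4
scene full_stick 0.2 [197.3 250.2 227.3 279.9] topcol 212.6 botcol 211.8
top slender_candle 0.63 [457.6 236.7 487.  246.6] topcol 476.5 botcol 464.5
top stout_candle 0.6 [347.2 264.4 360.9 275.9] topcol 353.2 botcol 353.8
top tester 0.69 [290.  246.2 320.3 275.6] topcol 302.1 botcol 304.3
top tester 0.18 [462.9 195.7 497.8 224.6] topcol 483.4 botcol 478.9
top jar_a 0.92 [393.2 206.2 425.3 235.8] topcol 410.2 botcol 407.2
top jar_a 0.69 [459.5 193.2 500.8 224.3] topcol 483.5 botcol 478.4
top slender_stick 0.76 [438.7 225.4 469.8 260.8] topcol 454.0 botcol 454.6
top slender_stick 0.66 [259.  301.3 285.2 335.3] topcol 269.4 botcol 271.5
top full_stick 0.92 [409.2 161.4 438.9 195.4] topcol 423.9 botcol 425.3
exp slender scene [409.58377526 167.93093585] [406.59539805 216.98279069] top [482.76202375 236.64265475] [486.80038781 235.72147686]
exp stout top [358.21752161 269.41409062]
```

```bash
python3 -c "
from h import *
print(env.sign_off()); st()"
```

```text
the job is handed in; nothing more can be done
None
the job is handed in; nothing more can be done
```

Both candles stand upright in their brass candlesticks, and I handed the job in at about 29 s of the 72 s allowed. I tipped each candle by pressing its foot, took it at the wick end, turned it upright and set it down until I felt contact. The stout one is in the wide-cup stick and the slender one in the narrow-cup stick, with the gripper opened and backed clear.

**Stout candle:** contact was 8 N, with the gripper at the height expected for a fully seated candle. A picture showed it standing straight, with its top at the seated position (row 183.7, as predicted).

**Slender candle:** contact reached 9.8 N at about the right height; the gripper was roughly 153 mm above the cup floor, where I had expected about 157 mm. The camera and network check put its top within 1 px sideways of the upright position. Its top row read 168.6 to 172 in different detections, against 167.9 expected. I could not confirm this one by eye, because the 12-picture viewing limit was used up.

**Other wares:** the network detections for the tester, the full stick, jar_a, the pink look-alike and the short candle were about where they started. I compared only those I had readings for, and some detections mixed up look-alike classes.

**Joint limit:** during the first tilted approach joint 6 read about 118° (rounded), against its 117.66° limit. I reduced the tilt from 45° to 35° for both grasps.

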